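# Offer up the gear-case cover of the card-cutting press

### The job

The glue under the gear-case cover's new card gasket has set, so take the two tins that weigh the cover down and stack them squarely, one on the other, on the third tin that stands by itself. Then lift the cover by its handle and hold it level over the open gear case of the roller press, hovering about 10 mm clear of the rim, with its four holes in line with the four threaded holes (either way round), so that I can start the screws. Finish while still holding it there without touching the press, and leave the other things on the table where they are.

Things in the scene. Friction and masses are not known exactly. Their poses are not given: they have to be found in the camera images.
- tin_a_center (a point): centre (half-way up) of one of the two closed tins that stand on the cover as weights: plain bare-metal square tin, 54 x 54 mm and 42 mm high, about 0.2 kg, flat lid that a like tin stands on flat; its x and y axes run along its sides, z up. This one stands on the cover's -x end (the hole0/hole1 end), about 51 mm from the handle
- tin_b_center (a point): the same for the second weight tin, on the cover's +x end; same size and look. Across the cover's short way (its y) both sides of each weight tin are free for the fingers
- tin_c_center (a point): the same for the third tin, same size and look, standing by itself on the table to the robot's right of the cover: the foot of the column to be stacked
- cover_grip (a point): centre of the cover's handle bar. The cover: flat aluminium plate 170 mm (its x) x 90 mm (y), 5 mm thick, a 2 mm card gasket glued under it, about 0.3 kg, lying flat on the table. Across its middle stands a dark steel bow handle: square bar 12 x 12 mm, 76 mm long along y, its centre 42 mm above the gasket's underside, on posts at y = +-32 mm. z is up
- hole0 (a point): centre of a corner hole of the cover (11 mm through hole), on the gasket's underside, at x = -74 mm, y = -34 mm from the plate's middle, 42 mm below the centre of the handle bar
- hole1 (a point): centre of a corner hole of the cover (11 mm through hole), on the gasket's underside, at x = -74 mm, y = 34 mm from the plate's middle, 42 mm below the centre of the handle bar
- hole2 (a point): centre of a corner hole of the cover (11 mm through hole), on the gasket's underside, at x = 74 mm, y = 34 mm from the plate's middle, 42 mm below the centre of the handle bar
- hole3 (a point): centre of a corner hole of the cover (11 mm through hole), on the gasket's underside, at x = 74 mm, y = -34 mm from the plate's middle, 42 mm below the centre of the handle bar
- thread0 (a point): centre of the mouth of a threaded hole (6 mm) at a corner of the flat rim of the open gear case, at x = -74 mm, y = -34 mm from the case's middle; x, y along the case's long and short sides, z up
- thread1 (a point): centre of the mouth of a threaded hole (6 mm) at a corner of the flat rim of the open gear case, at x = -74 mm, y = 34 mm from the case's middle; x, y along the case's long and short sides, z up
- thread2 (a point): centre of the mouth of a threaded hole (6 mm) at a corner of the flat rim of the open gear case, at x = 74 mm, y = 34 mm from the case's middle; x, y along the case's long and short sides, z up
- thread3 (a point): centre of the mouth of a threaded hole (6 mm) at a corner of the flat rim of the open gear case, at x = 74 mm, y = -34 mm from the case's middle; x, y along the case's long and short sides, z up
- press: roller press, fast to the table at the robot's left; origin on the table under the middle of its gear case, the box with bright flat rim, 174 mm (x) x 94 mm (y), 140 mm high, gears in its open mouth. Its motor (top 125 mm high) lies off the case's +x end; the roller cheek stands 48 mm off its +y side, 195 mm high, with a black knob on top to 228 mm
- screw_dish: bystander: shallow round steel dish, 72 mm across and 16 mm high, holding the four dark screws; origin under its centre
- screwdriver: bystander: screwdriver lying on the table; origin about the middle of its underside
- glue_jar: bystander: round jar with a black lid, 56 mm across and 85 mm high; origin under its centre
- eraser: bystander: white block 42 x 22 x 13 mm; origin under its centre
- tape: bystander: brown roll of tape lying flat, 96 mm across and 24 mm high; origin under its centre
- pencil_pot: bystander: white pot 80 mm across and 95 mm high, pencils stand out of it to 170 mm; origin under its centre
- shears: bystander: scissors with black finger loops lying flat near the robot, about 215 mm long and 12 mm high; origin at the pivot
Not all that is in view belongs to the job. What is shaped like the part that bears tin_b_center but brown or turquoise is not meant. What is shaped like the part that bears tin_a_center but turquoise is not meant.

How it is judged:
By the outcome, as a careful person would: the job done as asked, in the order asked, and still so for the second after the job is handed in, while the arm keeps its last pose, push and grip.
It also fails if it takes over 72 s, if anything falls off the work surface, if the arm or the gripper's body presses on something with over 40 N, if the wrist force passes 120 N, or if a joint passes its speed limit or range.

### The arm

A 7-joint arm with a two-finger parallel gripper is mounted at the origin on the work surface. World frame = base frame: x ahead of the robot, y to its left, z up, the work surface at z = 0. Lengths are in m, angles in rad, forces in N, time in s.
With the tool pointing down it reaches from about 0.425 to 0.925 m from the base axis. Payload 6.8 kg.
Tool frame: the origin (TCP) lies midway between the tips of the shut fingers; the grasp point (between the pads) lies 19 mm behind it; y points along the fingers, z is the direction in which the jaws open and shut, and the axes are right-handed (so a half turn about y gives the same grasp; the last joint's range is limited). The gripper opens to 85 mm and grips with 20 to 120 N. Pads are 22 mm wide; open, the fingers measure 114 mm over their backs; the gripper's body (76 mm by 85 mm) begins 54 mm behind the grasp point. The pads swing forward as they close: fully open they stand 13 mm farther back than shut.
Start: joints at [1.151, 0.477, 0.022, 1.555, -0.011, 1.109, -0.083], TCP at [0.207, -0.642, 0.231] pointing down, gripper open.
Joint ranges: [-2.96, 2.96], [-0.34, 2.1], [-1.41, 1.46], [0.24, 2.44], [-1.37, 4.51], [0.17, 1.92], [-2.96, 2.96]. Speed limits (rad/s): [2.39, 2.39, 3.14, 3.14, 3.14, 3.14, 3.14].

### API

Orientations are given as a rotation vector (axis times angle).
In Python, from bench import r gives the robot as it stands.
- The arm moves only by the tool send_rows, never from a script. Its argument "rows" is text: rows parted by semicolons, each of 6 numbers parted by spaces: the shift along the world's x, y, z in m, then the turn, a rotation vector about the world's x, y, z in rad. A call has 1 to 20 rows; each row shifts and turns the commanded pose from where the row before left it; what a row does not reach is not made up. A row lasts 1/10 s, in which the tool goes at most 50 mm and 8.59 degrees, less where a joint would pass 70% of its speed; a pose out of reach is approached as far as the arm can. A call is refused whole if a number of a shift passes 0.05 or a number of a turn 0.15, either way. A call with a gripper value outside its range is refused whole. "grip" is the finger opening in m, from 0 to 0.0854, set as the call begins (left out, the last holds). The fingers move at their own pace and stop on an object; "grip_force" is the grip in N (left out, the last holds). Time passes only in rows, so rows that do not move let the fingers close. It gives the time, the measured TCP pose, the force and the opening at its end, in the units of the state.
- r.get_obs(): the state, without advancing time (a new reading comes with each control period).
- r.grab_frame(name): name is "scene" or "top" or "wrist"; returns a dict with "pixels" (420x560x3 uint8, red, green, blue), "intrinsics" (3x3 intrinsics, pixels), "k1" (the pictures are not rectified: a ray, as slopes to the right and down, at radius r is drawn at 1 + k1 r^2 times it, then the intrinsics apply), "position" and "orientation" of the camera in the world. Camera axes: x right, y up, looking along -z (the intrinsics and any distortion apply to the point x, -y, -z); pixel columns grow to the right and rows downward; lengths in m; the calibration is good to about 2 mm. A picture is of the moment at which its call begins. There is no depth.
- r.hand_in(): hands the job in, once; it reports no verdict.
The state is a dict: "clock": time; "joints": joint angles; "qvel": joint speeds; "tau": joint torques, N m; "tcp_pos": TCP position; "orientation": TCP orientation; "contact_force": force on the tool from outside, world axes, zero at the start; "moment": the same for the moment, N m; "grip_width": finger opening in m.
Only numpy, scipy, OpenCV 4.12 (cv2) and the standard library are available. Lean on these libraries where they do the work, as an engineer would, in place of code of your own. Each camera call takes 0.05 s, during which the arm holds its last target.

## Working session

There is one attempt and no reset: what is moved stays moved. The work goes in short steps, Python scripts to look and compute and a tool call to move; the robot and the scene stay as the last step left them, time stands still between calls to the robot, and variables do not carry over. Pictures are saved under pics/ and viewed, and the job is handed in when it is done.

Besides the shell and the picture viewer there is one more tool, called in YAML: its name, and indented under it one key for each argument. send_rows: Moves the arm, as the interface text tells. Its arguments: {"type":"object","properties":{"rows":{"type":"string"},"grip":{"type":"number"},"grip_force":{"type":"number"}},"required":["rows"]}

```bash
ls; mkdir -p pics; python3 - <<'E'
from bench import r
import cv2,numpy as np
o=r.get_obs()
for k in o: print(k,np.round(o[k],4))
for n in ["scene","top","wrist"]:
    f=r.grab_frame(n)
    cv2.imwrite(f"pics/{n}0.png",f["pixels"][:,:,::-1])
    print(n,f["intrinsics"],f["k1"],f["position"],f["orientation"])
E
```

```text
pics
clock 0.0
joints [ 1.1509  0.4778  0.0223  1.5565 -0.0115  1.1093 -0.0831]
qvel [0.0015 0.0005 0.0012 0.0008 0.0008 0.0011 0.    ]
tau [ 8.00000e-04 -5.96443e+01  1.60830e+00 -2.81200e+01  1.24000e-02
  9.40000e-03  0.00000e+00]
tcp_pos [ 0.2069 -0.6419  0.2303]
orientation [-0.3232  2.0552 -2.0515]
contact_force [-0.0337  0.1975  0.4348]
moment [ 0.0164  0.0224 -0.0478]
grip_width 0.0855
scene [[421.62119599   0.         283.04343507]
 [  0.         421.62119599 208.95935108]
 [  0.           0.           1.        ]] 0.008031874302734787 [ 0.93670535 -0.71811419  0.78333706] [0.82865094 0.22149452 0.54383431]
top [[410.81912356   0.         280.9291306 ]
 [  0.         410.81912356 212.66645554]
 [  0.           0.           1.        ]] -0.0381507105794833 [ 0.35035262 -0.08627808  1.13256336] [ 0.16988531 -0.148371   -1.46134018]
wrist [[297.10807538   0.         279.82298139]
 [  0.         297.10807538 208.55858443]
 [  0.           0.           1.        ]] -0.05912719786998283 [ 0.27641201 -0.62090315  0.37239025] [-0.24756633  0.18277724 -1.24879235]
```

View pics/scene0.png

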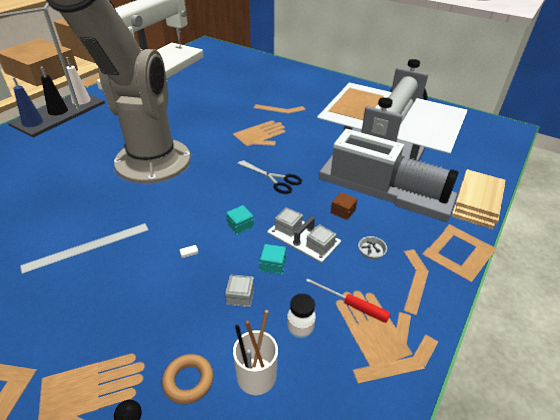

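View pics/top0.png

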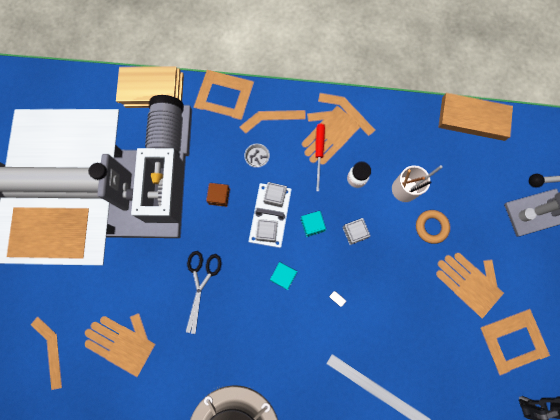

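View pics/wrist0.png

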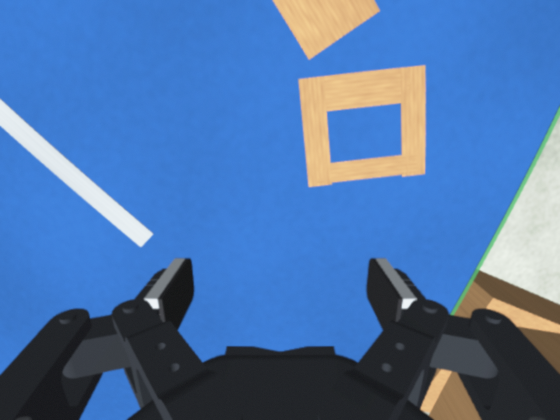

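Candidates for the tins: in the top view, bare metal at (276,194), (267,231) and (357,231). The first two stand on the white plate, so they are the weights. The third is alone, so it is tin_c. Decoys are turquoise at (314,222) and (284,275), and brown at (218,194). I'll check these in crops.

```bash
cat > h.py <<'E'
import numpy as np,cv2
from scipy.spatial.transform import Rotation as R
def ray(f,uv):
    K=f["intrinsics"];k=f["k1"]
    d=cv2.undistortPoints(np.array(uv,float).reshape(-1,1,2),K,np.array([k,0,0,0.])).reshape(-1,2)
    v=np.c_[d[:,0],-d[:,1],-np.ones(len(d))]
    return np.array(f["position"]),R.from_rotvec(f["orientation"]).apply(v)
def onplane(f,uv,z):
    p,v=ray(f,uv); t=(z-p[2])/v[:,2]; return p+v*t[:,None]
def proj(f,P):
    P=np.atleast_2d(P); c=R.from_rotvec(f["orientation"]).inv().apply(P-np.array(f["position"]))
    x=c[:,0]/-c[:,2]; y=-c[:,1]/-c[:,2]; r2=x*x+y*y; s=1+f["k1"]*r2; K=f["intrinsics"]
    return np.c_[K[0,0]*x*s+K[0,2],K[1,1]*y*s+K[1,2]]
def tri(fs,uvs):
    A=np.zeros((3,3));b=np.zeros(3)
    for f,uv in zip(fs,uvs):
        p,v=ray(f,[uv]);v=v[0]/np.linalg.norm(v[0]);M=np.eye(3)-np.outer(v,v);A+=M;b+=M@p
    return np.linalg.solve(A,b)
def crop(f,x0,y0,w,h,s,name):
    c=f["pixels"][y0:y0+h,x0:x0+w,::-1]; cv2.imwrite(name,cv2.resize(c,None,fx=s,fy=s,interpolation=cv2.INTER_CUBIC))
E
python3 - <<'E'
from bench import r
from h import *
f=r.grab_frame("top"); crop(f,240,170,140,90,5.7,"pics/c1.png"); crop(f,100,130,100,110,5,"pics/c2.png")
g=r.grab_frame("scene"); crop(g,215,180,140,130,4.6,"pics/c3.png")
import pickle; pickle.dump((f,g),open("f0.pkl","wb"))
E
```

```text
(no output)
```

View pics/c1.png

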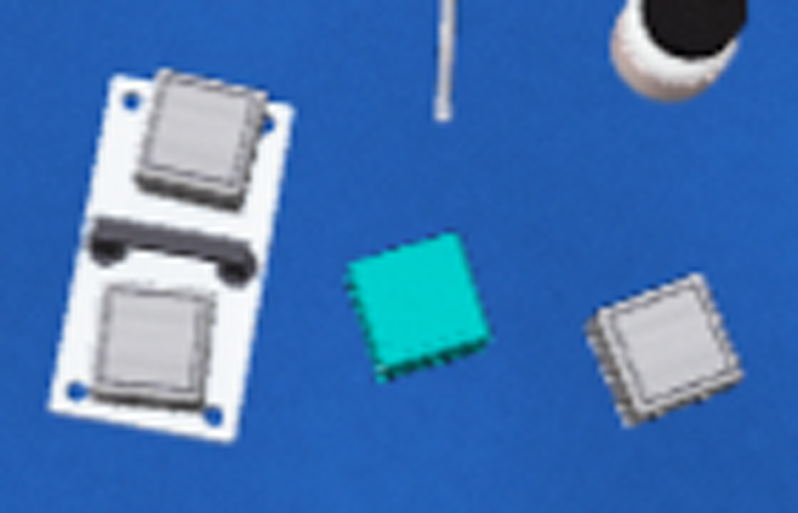

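View pics/c2.png

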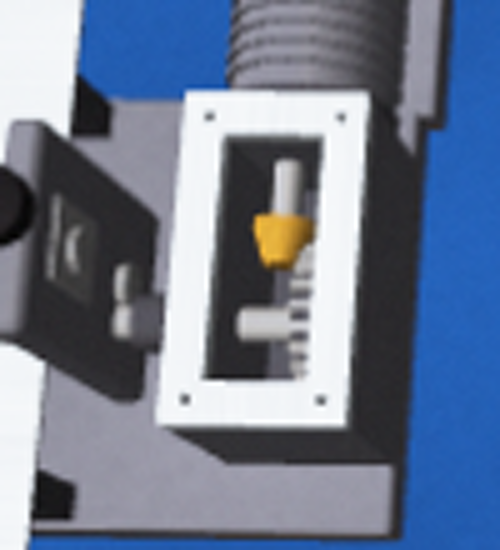

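View pics/c3.png

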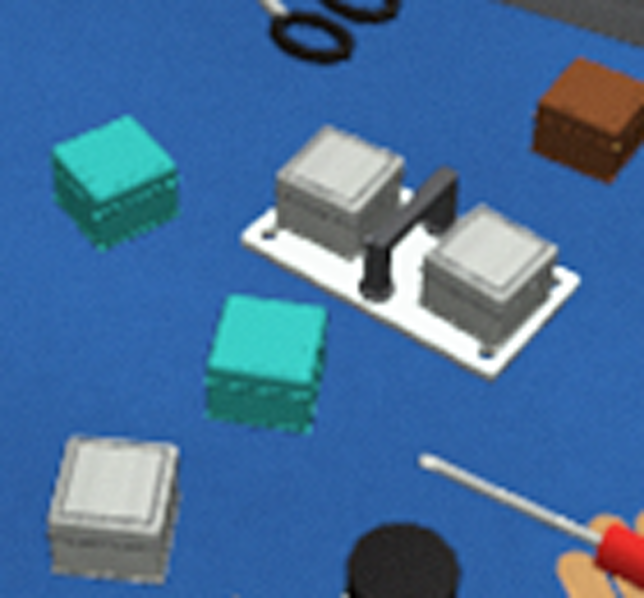

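```bash
python3 - <<'E'
from h import *
import pickle
f,g=pickle.load(open("f0.pkl","rb"))
def cc(p,x0,y0,s): return (np.array(p,float)+.5)/s-.5+np.array([x0,y0])
def rep(n,p,z,x0=240,y0=170,s=5.7,F=f):
    P=onplane(F,cc(p,x0,y0,s),z); e=np.diff(np.r_[P,P[:1]],axis=0)[:,:2]
    print(n,np.round(P.mean(0),4),"sides",np.round(np.linalg.norm(e,axis=1),4),"ang",np.round(np.degrees(np.arctan2(e[:,1],e[:,0])),1))
rep("far",[(160,72),(266,92),(243,193),(138,178)],.049)
rep("near",[(104,283),(214,291),(206,398),(93,392)],.049)
rep("c",[(596,322),(697,276),(742,372),(634,416)],.042)
rep("cover",[(118,76),(294,104),(233,440),(50,408)],.006)
rep("holes",[(131,100),(264,124),(213,415),(76,390)],.007)
rep("thr",[(210,117),(341,117),(321,400),(185,400)],.140,100,130,5)
s=4.6
rep("c sc",[(75,440),(178,446),(160,535),(55,520)],.042,215,180,s,g)
rep("near sc",[(332,127),(403,163),(355,210),(279,178)],.049,215,180,s,g)
rep("far sc",[(482,205),(556,250),(495,295),(425,258)],.049,215,180,s,g)
rep("cov sc",[(495,375),(579,278),(330,155),(245,237)],.005,215,180,s,g)
for n,u in [("teal1",(418,300)),("teal2far",None)]:
    if u: print(n,onplane(f,cc([u],240,170,5.7),.042))
print("brown",onplane(f,[(218,192)],.042),"teal2",onplane(f,[(284,274)],.042),"jar",onplane(f,[(360,171)],.085),"sdtip",onplane(f,[(318,190)],.005),"dish",onplane(f,[(257,156)],.01))
E
```

```text
far [ 0.6278 -0.0375  0.049 ] sides [0.0519 0.0509 0.0505 0.0533] ang [-95.1 173.4  87.6  -5. ]
near [ 0.5258 -0.0261  0.049 ] sides [0.052  0.0509 0.0528 0.052 ] ang [ -88.3 -178.1   92.9    1. ]
c [ 0.5493 -0.2668  0.042 ] sides [0.0535 0.05   0.0557 0.0477] ang [ -59.6 -151.2  117.9   26.2]
cover [ 0.5764 -0.0286  0.006 ] sides [0.089  0.1707 0.0901 0.1698] ang [-93.4 175.7  86.   -4.6]
holes [ 0.5756 -0.0273  0.007 ] sides [0.0673 0.1475 0.0676 0.1478] ang [-94.6 176.2  85.6  -3.9]
thr [0.6042 0.2692 0.14  ] sides [0.0677 0.1481 0.0682 0.1484] ang [ -84.3 -174.6   95.9    5.2]
c sc [ 0.5557 -0.2692  0.042 ] sides [0.0505 0.0534 0.0503 0.0484] ang [  29.4  -63.4 -156.3  116.8]
near sc [ 0.5307 -0.0266  0.049 ] sides [0.0497 0.0477 0.0488 0.053 ] ang [  -4.2  -92.8 -178.    88.4]
far sc [ 0.6309 -0.0379  0.049 ] sides [0.0508 0.049  0.0444 0.0533] ang [  -9.7 -103.3  175.9   84.2]
cov sc [ 0.5772 -0.0271  0.005 ] sides [0.0898 0.1712 0.0862 0.1697] ang [ 87.  177.  -92.   -4.2]
teal1 [[ 0.55926139 -0.14775287  0.042     ]]
brown [[0.6163178  0.11869763 0.042     ]] teal2 [[ 0.41334853 -0.08432749  0.042     ]] jar [[ 0.70219348 -0.25797331  0.085     ]] sdtip [[ 0.66041141 -0.15598938  0.005     ]] dish [[0.74172017 0.02746999 0.01      ]]
```

```bash
cat >> h.py <<'E'
def st(r):
    o=r.get_obs();M=R.from_rotvec(o["orientation"]).as_matrix()
    print("t",round(float(o["clock"]),2),"tcp",np.round(o["tcp_pos"],4),"ydir",np.round(M[:,1],3),"jawyaw",np.round(np.degrees(np.arctan2(M[1,2],M[0,2])),2),"w",np.round(o["grip_width"],4),"F",np.round(o["contact_force"],2),"q",np.round(o["joints"],2))
    return o
E
python3 - <<'E'
from bench import r
from h import *
st(r)
E
```

```text
t 0.25 tcp [ 0.207  -0.6422  0.2308] ydir [-0.     0.001 -1.   ] jawyaw -72.13 w 0.0854 F [-0.12 -1.06 -0.27] q [ 1.15  0.48  0.02  1.56 -0.01  1.11 -0.08]
```

send_rows:
  rows: ".02 .03 0 0 0 -.021; .02 .03 0 0 0 -.021; .02 .03 0 0 0 -.021; .02 .03 0 0 0 -.021; .02 .03 0 0 0 -.021; .02 .03 0 0 0 -.021; .02 .03 0 0 0 -.021; .02 .03 0 0 0 -.021; .02 .03 0 0 0 -.021; .02 .03 0 0 0 -.021; .02 .03 0 0 0 -.021; .02 .03 0 0 0 -.021; .02 .03 0 0 0 -.021; .02 .03 0 0 0 -.021; .02 .03 0 0 0 -.021; .02 .03 0 0 0 -.021; .02 .03 0 0 0 -.021; .02 .03 0 0 0 -.021; .02 .03 0 0 0 -.021; .02 .03 0 0 0 -.021"

```text
clock: 2.25
tcp_pos: [0.6077, -0.0413, 0.2313]
orientation: [-0.118, -2.165, 2.165]
contact_force: [0.8, -0.3, 0.1]
grip_width: 0.0854
```

```bash
python3 - <<'E'
from bench import r
from h import *
import pickle
st(r)
f=r.grab_frame("wrist"); pickle.dump(f,open("w1.pkl","wb"))
print(f["position"]); cv2.imwrite("pics/w1.png",f["pixels"][:,:,::-1])
E
```

```text
t 2.25 tcp [ 0.6077 -0.0413  0.2313] ydir [-0. -0. -1.] jawyaw -96.26 w 0.0854 F [ 0.77 -0.26  0.06] q [ 0.13  0.38 -0.22  1.71  0.09  1.06 -1.79]
[ 0.68016598 -0.0499147   0.3732634 ]
```

View pics/w1.png

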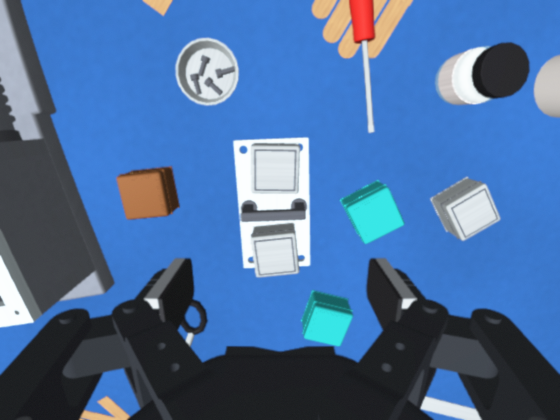

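```bash
python3 - <<'E'
from h import *
import pickle
f=pickle.load(open("w1.pkl","rb"))
crop(f,225,130,100,85,6,"pics/w1a.png");crop(f,225,210,100,75,6,"pics/w1b.png");crop(f,420,170,90,75,6,"pics/w1c.png")
ims=[cv2.imread(f"pics/w1{k}.png") for k in "abc"]
E
```

```text
(no output)
```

View pics/w1a.png

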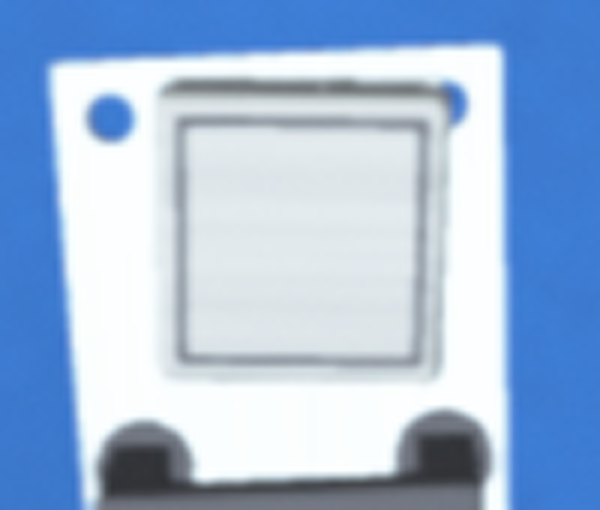

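View pics/w1b.png

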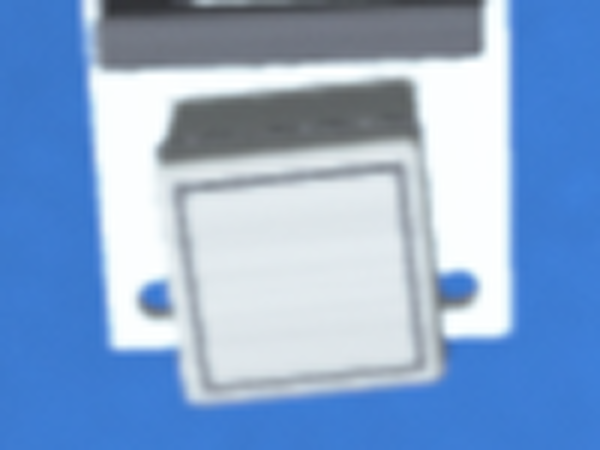

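View pics/w1c.png

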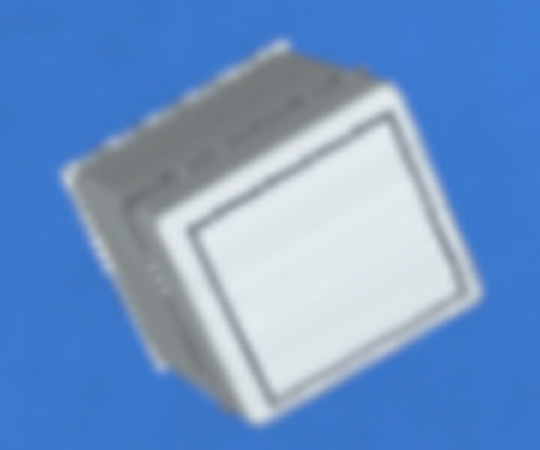

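```bash
cat >> h.py <<'E'
def rep(F,n,p,z,x0,y0,s):
    p=(np.array(p,float)+.5)/s-.5+np.array([x0,y0])
    P=onplane(F,p,z); e=np.diff(np.r_[P,P[:1]],axis=0)[:,:2]
    print(n,np.round(P.mean(0),4),"sides",np.round(np.linalg.norm(e,axis=1),4),"ang",np.round(np.degrees(np.arctan2(e[:,1],e[:,0])),1)); return P
E
python3 - <<'E'
from h import *
import pickle
f=pickle.load(open("w1.pkl","rb"))
rep(f,"far",[(182,122),(427,124),(418,361),(182,359)],.049,225,130,6)
rep(f,"farout",[(162,92),(447,92),(437,380),(165,377)],.049,225,130,6)
rep(f,"near",[(177,188),(405,166),(425,368),(207,390)],.049,225,210,6)
rep(f,"nearout",[(160,160),(417,138),(440,378),(190,403)],.049,225,210,6)
rep(f,"c",[(192,228),(388,115),(465,294),(272,402)],.042,420,170,6)
rep(f,"cout",[(160,218),(400,85),(483,295),(258,424)],.042,420,170,6)
rep(f,"cover",[(50,65),(503,45),(512,335+480),(110,350+480)],.007,225,130,6)
E
```

```text
far [ 0.629 -0.039  0.049] sides [0.044  0.0437 0.044  0.0436] ang [-96.7 172.4  83.3  -7.5]
farout [ 0.6299 -0.0392  0.049 ] sides [0.051  0.053  0.0508 0.0524] ang [-96.2 172.8  83.1  -7.1]
near [ 0.5261 -0.0276  0.049 ] sides [0.0449 0.0443 0.0446 0.0447] ang [-9.030e+01  1.797e+02  9.020e+01  1.000e-01]
nearout [ 0.5278 -0.0274  0.049 ] sides [0.0503 0.0525 0.0513 0.0535] ang [-91.  179.7  90.2  -1.3]
c [ 0.5516 -0.2712  0.042 ] sides [0.0431 0.0441 0.0437 0.0439] ang [ -63.9 -153.2  115.8   26.1]
cout [ 0.5524 -0.2704  0.042 ] sides [0.0522 0.0508 0.0513 0.0523] ang [ -65.1 -154.5  116.5   26.5]
cover [ 0.5756 -0.0306  0.007 ] sides [0.0912 0.171  0.0918 0.1709] ang [-93.8 176.   86.2  -4.2]
```

send_rows:
  rows: ".011 .001 -.02 0 0 -.007; .0105 .001 -.03 0 0 -.006; 0 0 -.03 0 0 0; 0 0 -.03 0 0 0; 0 0 -.03 0 0 0; 0 0 -.03 0 0 0; 0 0 -.02 0 0 0; 0 0 -.015 0 0 0; 0 0 -.01 0 0 0; 0 0 -.006 0 0 0; 0 0 0 0 0 0"

```text
clock: 3.4
tcp_pos: [0.6286, -0.0405, 0.0101]
orientation: [-0.131, -2.159, 2.159]
contact_force: [-0.1, -0.5, 0.9]
grip_width: 0.0853
```

```bash
python3 - <<'E'
from bench import r
from h import *
st(r)
f=r.grab_frame("wrist"); cv2.imwrite("pics/w2.png",f["pixels"][:,:,::-1])
f=r.grab_frame("scene"); crop(f,230,150,140,110,5,"pics/s2.png")
E
```

```text
t 3.4 tcp [ 0.6286 -0.0405  0.0101] ydir [-0. -0. -1.] jawyaw -96.94 w 0.0853 F [-0.09 -0.48  0.87] q [ 0.09  0.68 -0.18  1.8   0.18  0.68 -1.87]
```

View pics/w2.png

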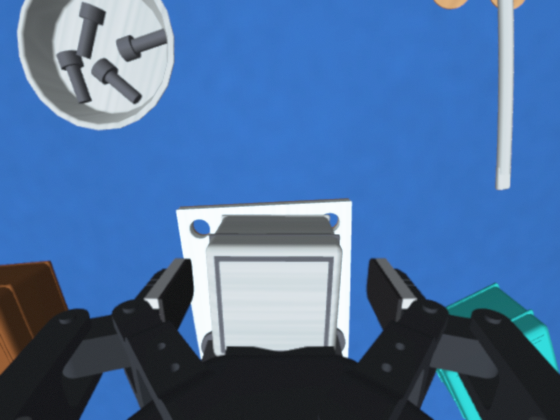

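View pics/s2.png

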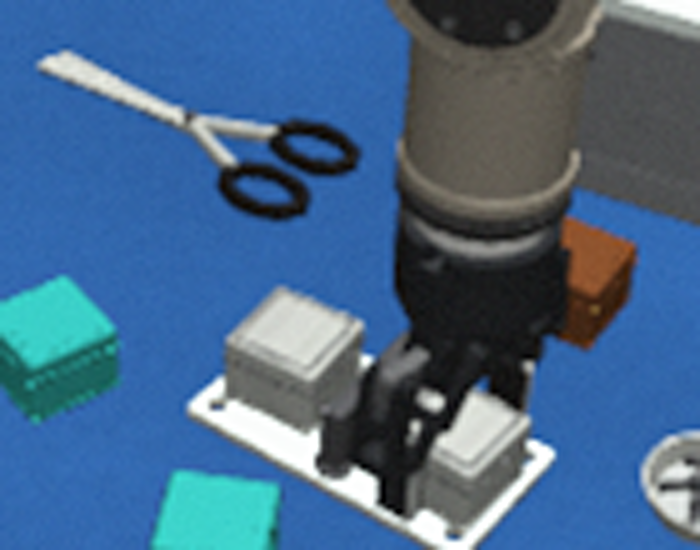

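The wrist view shows tin b at (277,300) between the open fingers, with the finger tips at u≈180 and u≈380. Both sides are free, so I'm closing.

send_rows:
  rows: "0 0 0 0 0 0; 0 0 0 0 0 0; 0 0 0 0 0 0; 0 0 0 0 0 0; 0 0 0 0 0 0; 0 0 0 0 0 0; 0 0 0 0 0 0; 0 0 0 0 0 0"
  grip: 0.045
  grip_force: 40

```text
clock: 4.3
tcp_pos: [0.6293, -0.0404, 0.0112]
orientation: [-0.133, -2.16, 2.159]
contact_force: [-0.9, 0.1, 6.9]
grip_width: 0.0535
```

```bash
python3 - <<'E'
from bench import r
from h import *
st(r)
E
```

```text
t 4.3 tcp [ 0.6293 -0.0404  0.0112] ydir [ 0.001  0.    -1.   ] jawyaw -96.94 w 0.0535 F [-0.91  0.07  6.86] q [ 0.09  0.68 -0.18  1.8   0.18  0.68 -1.87]
```

send_rows:
  rows: "0 0 .01 0 0 0; 0 0 .025 0 0 0; 0 0 .035 0 0 0; 0 0 .03 0 0 0; -.0048 -.0143 .01 0 0 .036; -.0048 -.0143 0 0 0 .036; -.0048 -.0143 0 0 0 .036; -.0048 -.0143 0 0 0 .036; -.0048 -.0143 0 0 0 .036; -.0048 -.0143 0 0 0 .036; -.0048 -.0143 0 0 0 .036; -.0048 -.0143 0 0 0 .036; -.0048 -.0143 0 0 0 .036; -.0048 -.0143 0 0 0 .036; -.0048 -.0143 0 0 0 .036; -.0048 -.0143 0 0 0 .036; -.0048 -.0143 0 0 0 .036; -.0048 -.0143 0 0 0 .036; -.0048 -.0143 0 0 0 .036; -.0048 -.0143 0 0 0 .036"

```text
clock: 6.3
tcp_pos: [0.551, -0.2698, 0.1204]
orientation: [-0.458, 1.969, -1.968]
contact_force: [0.9, -0.6, -0.9]
grip_width: 0.0535
```

send_rows:
  rows: "0 0 0 0 0 0; 0 0 0 0 0 0; 0 0 0 0 0 0"

```text
clock: 6.6
tcp_pos: [0.5521, -0.2679, 0.1204]
orientation: [-0.456, 1.969, -1.968]
contact_force: [-0.5, -0.2, -2.9]
grip_width: 0.0537
```

```bash
python3 - <<'E'
from bench import r
from h import *
st(r)
f=r.grab_frame("wrist"); cv2.imwrite("pics/w3.png",f["pixels"][:,:,::-1])
g=r.grab_frame("scene"); crop(g,190,190,140,120,5,"pics/s3.png")
import pickle; pickle.dump((f,g),open("w3.pkl","wb"))
E
```

```text
t 6.6 tcp [ 0.5521 -0.2679  0.1204] ydir [ 0.     0.001 -1.   ] jawyaw -63.9 w 0.0537 F [-0.45 -0.18 -2.88] q [ 0.58  0.52 -0.31  1.79  0.2   0.87 -0.93]
```

View pics/w3.png

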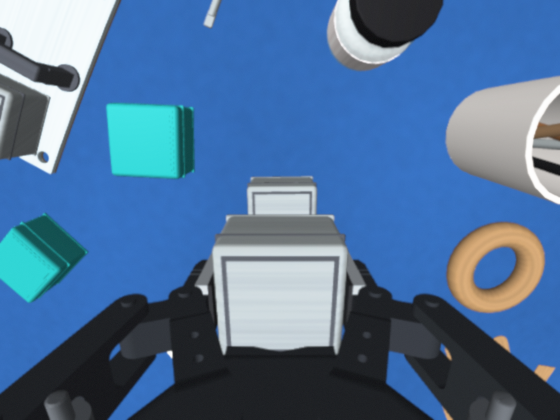

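View pics/s3.png

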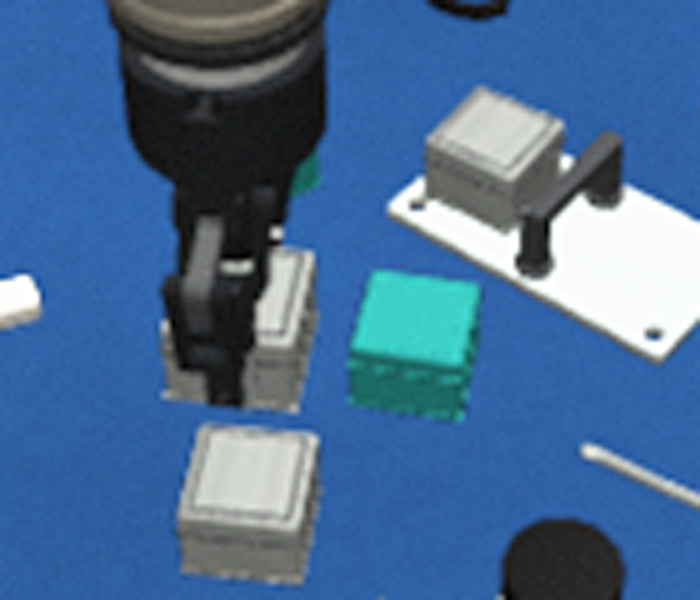

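```bash
python3 - <<'E'
from h import *
import pickle
f,g=pickle.load(open("w3.pkl","rb"))
crop(f,210,170,140,185,4,"pics/w3a.png")
E
```

```text
(no output)
```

View pics/w3a.png

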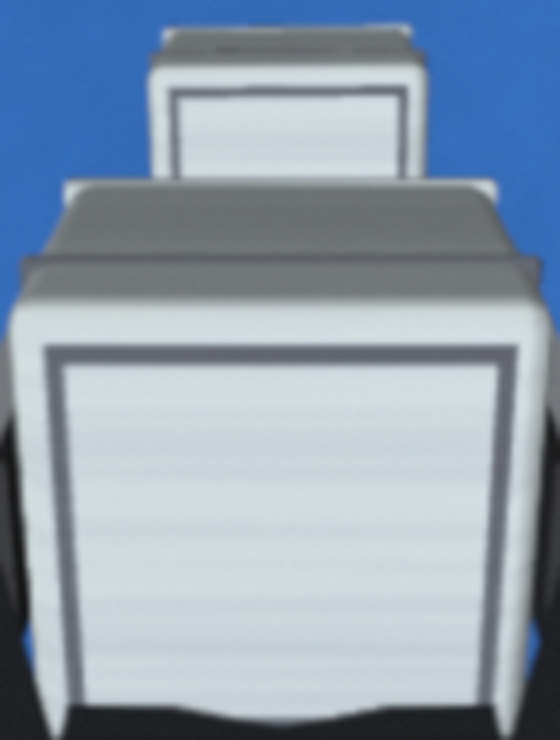

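```bash
python3 - <<'E'
from h import *
import pickle
f,g=pickle.load(open("w3.pkl","rb"))
def q(p,z):
    P=onplane(f,(np.array(p,float)+.5)/4-.5+np.array([210,170]),z); return P
a=-63.9; j=np.array([np.cos(np.radians(a)),np.sin(np.radians(a))]); n=np.array([-j[1],j[0]])
for nm,p,z in [("held",[(54,354),(508,354)],.158),("held-2",[(54,354),(508,354)],.156),("low",[(173,91),(404,90)],.042)]:
    P=q(p,z)[:,:2];m=P.mean(0);d=P[1]-P[0]
    print(nm,m,"along jaw",m@j,"perp",m@n,"len",np.linalg.norm(d),"ang",np.degrees(np.arctan2(d[1],d[0])))
print(j,n)
E
```

```text
held [ 0.57200386 -0.25945604] along jaw 0.48464558426204263 perp 0.3995303609192176 len 0.04391962278059267 ang -63.83230271297416
held-2 [ 0.57112859 -0.25988353] along jaw 0.4846444178625457 perp 0.39855627503620367 len 0.04476100744344829 ang -63.83230271297416
low [ 0.57140247 -0.26122887] along jaw 0.48597305787944567 perp 0.39821036574409574 len 0.043989448490914775 ang -63.59016066816035
[ 0.43993917 -0.89802758] [0.89802758 0.43993917]
```

send_rows:
  rows: "-.0006 -.0018 -.015 0 0 0; 0 0 -.02 0 0 0; 0 0 -.015 0 0 0; 0 0 -.01 0 0 0; 0 0 -.006 0 0 0; 0 0 -.003 0 0 0; 0 0 -.002 0 0 0; 0 0 -.001 0 0 0; 0 0 -.001 0 0 0; 0 0 -.0005 0 0 0; 0 0 0 0 0 0"

```text
clock: 7.8
tcp_pos: [0.5513, -0.2711, 0.047]
orientation: [-0.455, 1.969, -1.969]
contact_force: [-0.2, 0.0, -1.3]
grip_width: 0.0536
```

```bash
python3 - <<'E'
from bench import r
from h import *
st(r)
E
```

```text
t 7.8 tcp [ 0.5513 -0.2711  0.047 ] ydir [ 0. -0. -1.] jawyaw -63.95 w 0.0536 F [-0.2   0.03 -1.3 ] q [ 0.56  0.62 -0.28  1.82  0.24  0.74 -0.96]
```

send_rows:
  rows: "0 0 -.0007 0 0 0; 0 0 -.0005 0 0 0; 0 0 0 0 0 0"

```text
clock: 8.1
tcp_pos: [0.5513, -0.2712, 0.0462]
orientation: [-0.455, 1.969, -1.969]
contact_force: [-1.6, 0.6, 4.9]
grip_width: 0.0534
```

```bash
python3 - <<'E'
from bench import r
from h import *
st(r)
g=r.grab_frame("scene"); crop(g,190,190,140,120,5,"pics/s4.png")
E
```

```text
t 8.1 tcp [ 0.5513 -0.2712  0.0462] ydir [ 0. -0. -1.] jawyaw -63.95 w 0.0534 F [-1.64  0.62  4.9 ] q [ 0.56  0.62 -0.28  1.82  0.24  0.73 -0.96]
```

View pics/s4.png

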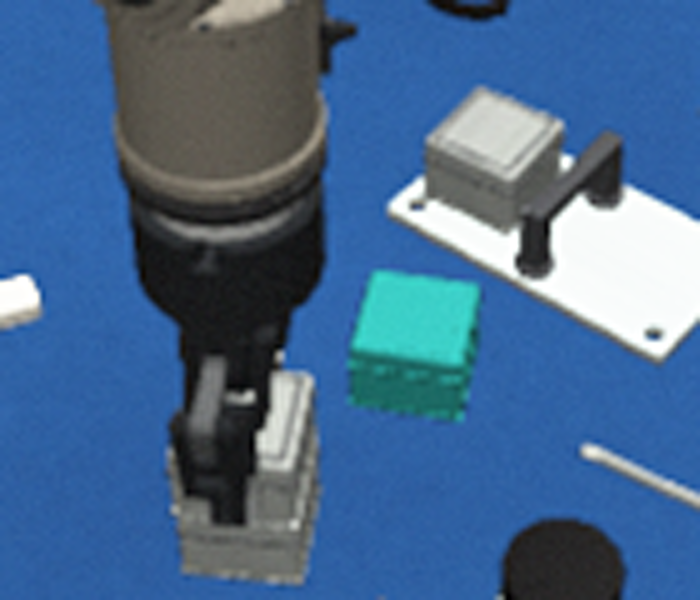

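The force reads +4.9 N and the scene view shows the tin seated on tin c. I'm releasing, rising and looking.

send_rows:
  rows: "0 0 0 0 0 0; 0 0 0 0 0 0; 0 0 0 0 0 0; 0 0 0 0 0 0; 0 0 0 0 0 0; 0 0 .01 0 0 0; 0 0 .025 0 0 0; 0 0 .03 0 0 0; 0 0 .03 0 0 0; 0 0 .03 0 0 0; 0 0 .025 0 0 0; 0 0 0 0 0 0"
  grip: 0.085

```text
clock: 9.35
tcp_pos: [0.5536, -0.2718, 0.2006]
orientation: [-0.449, 1.962, -1.971]
contact_force: [0.2, 0.1, 0.5]
grip_width: 0.0849
```

```bash
python3 - <<'E'
from bench import r
from h import *
import pickle
st(r)
f=r.grab_frame("wrist"); cv2.imwrite("pics/w5.png",f["pixels"][:,:,::-1])
pickle.dump(f,open("w5.pkl","wb"))
g=r.grab_frame("scene"); crop(g,190,220,100,90,6,"pics/s5.png")
E
```

```text
t 9.35 tcp [ 0.5536 -0.2718  0.2006] ydir [ 0.007 -0.003 -1.   ] jawyaw -63.95 w 0.0849 F [0.16 0.1  0.48] q [ 0.6   0.43 -0.33  1.72  0.16  1.01 -0.9 ]
```

View pics/w5.png

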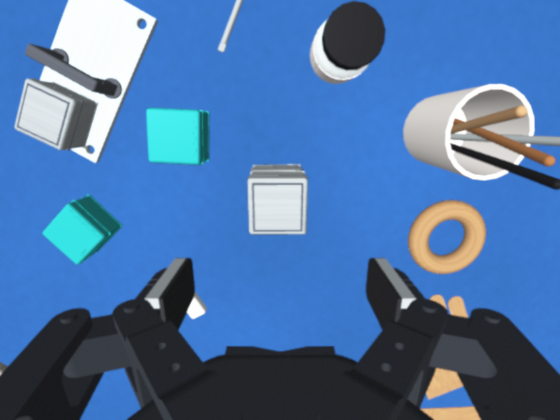

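View pics/s5.png

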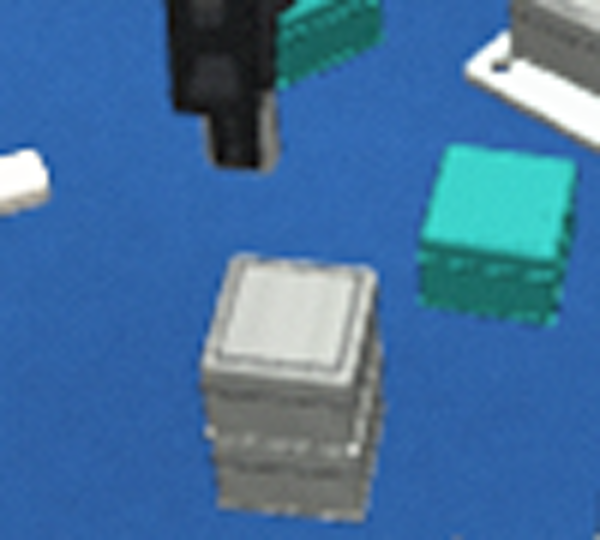

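The wrist view shows the stack square at (277,200). I'm cropping to measure the stacked lid.

```bash
python3 - <<'E'
from h import *
import pickle
f=pickle.load(open("w5.pkl","rb"))
crop(f,235,155,85,90,6,"pics/w5a.png");crop(f,10,60,120,110,5,"pics/w5b.png")
E
```

```text
(no output)
```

View pics/w5a.png

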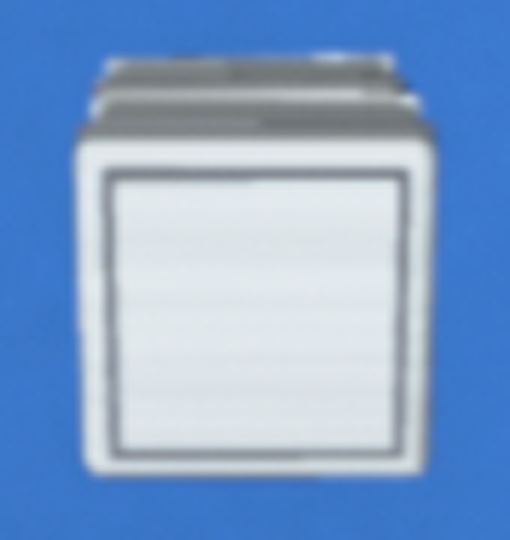

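View pics/w5b.png

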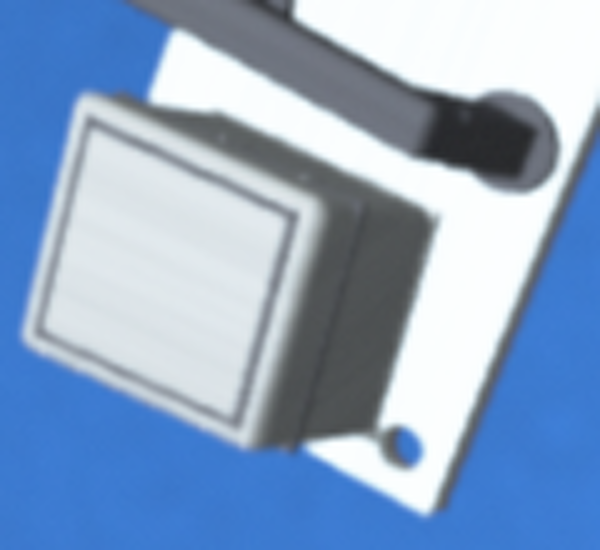

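```bash
python3 - <<'E'
from h import *
import pickle
f=pickle.load(open("w5.pkl","rb"))
rep(f,"stack",[(107,173),(406,174),(398,455),(113,457)],.084,235,155,6)
rep(f,"near",[(86,120),(296,214),(238,424),(40,331)],.049,10,60,5)
E
```

```text
stack [ 0.551  -0.2724  0.084 ] sides [0.0442 0.0442 0.0441 0.0446] ang [ -64.2 -154.3  116.4   25.8]
near [ 0.5264 -0.0274  0.049 ] sides [0.0449 0.0442 0.044  0.0433] ang [ -89.  -179.9   89.9    1.4]
```

send_rows:
  rows: "-.0018 .0174 0 0 0 -.0325; -.0018 .0174 0 0 0 -.0325; -.0018 .0174 0 0 0 -.0325; -.0018 .0174 0 0 0 -.0325; -.0018 .0174 0 0 0 -.0325; -.0018 .0174 0 0 0 -.0325; -.0018 .0174 0 0 0 -.0325; -.0018 .0174 0 0 0 -.0325; -.0018 .0174 0 0 0 -.0325; -.0018 .0174 0 0 0 -.0325; -.0018 .0174 0 0 0 -.0325; -.0018 .0174 0 0 0 -.0325; -.0018 .0174 0 0 0 -.0325; -.0018 .0174 0 0 0 -.0325; 0 0 -.03 0 0 0; 0 0 -.03 0 0 0; 0 0 -.02 0 0 0; 0 0 0 0 0 0; 0 0 0 0 0 0"

```text
clock: 11.35
tcp_pos: [0.5254, -0.0274, 0.1151]
orientation: [0.002, -2.221, 2.22]
contact_force: [-0.2, -0.7, 0.6]
grip_width: 0.085
```

```bash
python3 - <<'E'
from bench import r
from h import *
import pickle
st(r)
f=r.grab_frame("wrist"); cv2.imwrite("pics/w6.png",f["pixels"][:,:,::-1])
pickle.dump(f,open("w6.pkl","wb"))
E
```

```text
t 11.35 tcp [ 0.5254 -0.0274  0.1151] ydir [-0.002  0.    -1.   ] jawyaw -90.0 w 0.085 F [-0.18 -0.75  0.59] q [ 0.2   0.4  -0.33  1.99  0.18  0.77 -1.8 ]
```

View pics/w6.png

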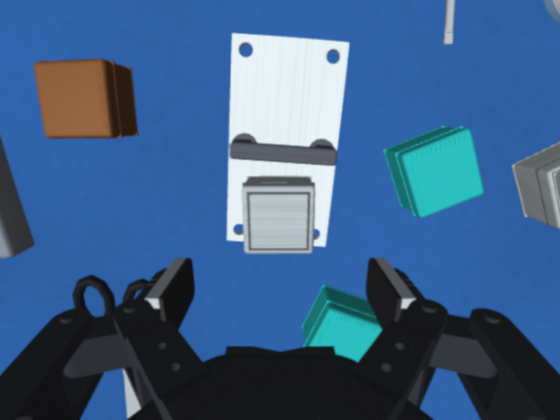

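The wrist view shows tin a square at (279,218), midway between the fingers, with both sides free. I'm descending to grip it.

send_rows:
  rows: ".001 0 -.02 0 0 0; 0 0 -.03 0 0 0; 0 0 -.025 0 0 0; 0 0 -.015 0 0 0; 0 0 -.008 0 0 0; 0 0 -.005 0 0 0; 0 0 0 0 0 0; 0 0 0 0 0 0"

```text
clock: 12.2
tcp_pos: [0.5277, -0.0275, 0.0135]
orientation: [0.002, 2.221, -2.221]
contact_force: [0.1, 0.1, 0.6]
grip_width: 0.0849
```

send_rows:
  rows: "0 0 0 0 0 0; 0 0 0 0 0 0; 0 0 0 0 0 0; 0 0 0 0 0 0; 0 0 0 0 0 0; 0 0 0 0 0 0; 0 0 0 0 0 0; 0 0 0 0 0 0"
  grip: 0.045
  grip_force: 40

```text
clock: 13.0
tcp_pos: [0.5275, -0.0274, 0.0133]
orientation: [0.001, 2.221, -2.221]
contact_force: [-0.8, 0.4, 6.2]
grip_width: 0.0536
```

```bash
python3 - <<'E'
from bench import r
from h import *
st(r)
E
```

```text
t 13.0 tcp [ 0.5275 -0.0274  0.0133] ydir [ 0.001 -0.    -1.   ] jawyaw -90.01 w 0.0536 F [-0.79  0.44  6.16] q [ 0.15  0.57 -0.27  2.04  0.27  0.56 -1.88]
```

send_rows:
  rows: "0 0 .01 0 0 0; 0 0 .03 0 0 0; 0 0 .04 0 0 0; 0 0 .04 0 0 0; .0017 -.0175 .027 0 0 .0325; .0017 -.0175 0 0 0 .0325; .0017 -.0175 0 0 0 .0325; .0017 -.0175 0 0 0 .0325; .0017 -.0175 0 0 0 .0325; .0017 -.0175 0 0 0 .0325; .0017 -.0175 0 0 0 .0325; .0017 -.0175 0 0 0 .0325; .0017 -.0175 0 0 0 .0325; .0017 -.0175 0 0 0 .0325; .0017 -.0175 0 0 0 .0325; .0017 -.0175 0 0 0 .0325; .0017 -.0175 0 0 0 .0325; .0017 -.0165 0 0 0 .0325; 0 0 0 0 0 0; 0 0 0 0 0 0"

```text
clock: 15.0
tcp_pos: [0.5502, -0.271, 0.1594]
orientation: [-0.455, 1.971, -1.969]
contact_force: [0.3, 0.9, -2.1]
grip_width: 0.0533
```

send_rows:
  rows: "0 0 0 0 0 0; 0 0 0 0 0 0"

```text
clock: 15.2
tcp_pos: [0.5508, -0.2701, 0.1597]
orientation: [-0.457, 1.969, -1.967]
contact_force: [0.6, -0.2, -2.6]
grip_width: 0.0533
```

```bash
python3 - <<'E'
from bench import r
from h import *
import pickle
st(r)
f=r.grab_frame("wrist"); crop(f,210,150,140,205,3.6,"pics/w7.png")
pickle.dump(f,open("w7.pkl","wb"))
E
```

```text
t 15.2 tcp [ 0.5508 -0.2701  0.1597] ydir [-0.     0.001 -1.   ] jawyaw -63.86 w 0.0533 F [ 0.59 -0.16 -2.63] q [ 0.62  0.48 -0.35  1.76  0.19  0.94 -0.93]
```

View pics/w7.png

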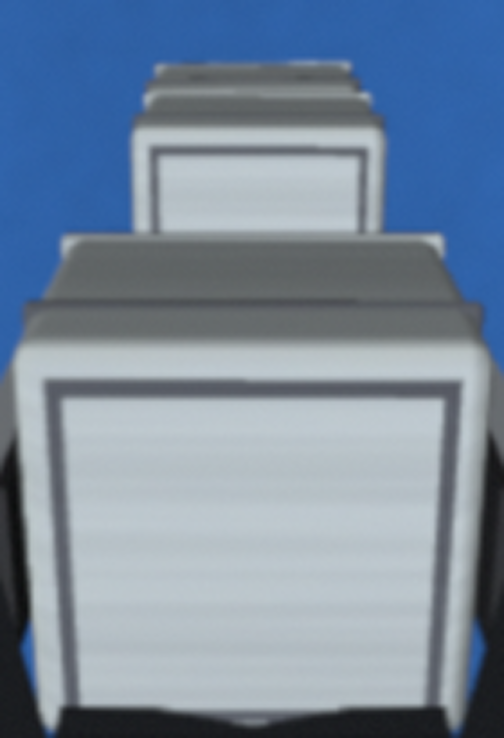

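```bash
python3 - <<'E'
from h import *
import pickle
f=pickle.load(open("w7.pkl","rb"))
def q(p,z): return onplane(f,(np.array(p,float)+.5)/3.6-.5+np.array([210,150]),z)
zh=.1597-.0133+.049
for nm,p,z in [("held",[(52,389),(453,390)],zh),("low",[(155,151),(363,152)],.084)]:
    P=q(p,z)[:,:2];m=P.mean(0);d=P[1]-P[0]
    print(nm,m,"len",np.linalg.norm(d),"ang",np.degrees(np.arctan2(d[1],d[0])))
E
```

```text
held [ 0.56996744 -0.26195442] len 0.04386264207738536 ang -63.952785425913675
low [ 0.57094087 -0.26285039] len 0.043447021124440176 ang -64.09040277773958
```

send_rows:
  rows: ".001 -.001 -.015 0 0 0; 0 0 -.02 0 0 0; 0 0 -.015 0 0 0; 0 0 -.01 0 0 0; 0 0 -.004 0 0 0; 0 0 -.002 0 0 0; 0 0 -.001 0 0 0; 0 0 -.001 0 0 0; 0 0 -.001 0 0 0; 0 0 0 0 0 0; 0 0 0 0 0 0"

```text
clock: 16.35
tcp_pos: [0.5519, -0.2725, 0.0908]
orientation: [-0.455, 1.969, -1.969]
contact_force: [-0.2, -0.1, -2.2]
grip_width: 0.0536
```

```bash
python3 - <<'E'
from bench import r
from h import *
st(r)
E
```

```text
t 16.35 tcp [ 0.5519 -0.2725  0.0908] ydir [ 0. -0. -1.] jawyaw -63.95 w 0.0536 F [-0.2  -0.11 -2.21] q [ 0.6   0.56 -0.33  1.8   0.24  0.82 -0.96]
```

send_rows:
  rows: "0 .001 0 0 0 0; 0 0 -.0005 0 0 0; 0 0 -.0005 0 0 0; 0 0 0 0 0 0"

```text
clock: 16.75
tcp_pos: [0.552, -0.2713, 0.0903]
orientation: [-0.455, 1.969, -1.969]
contact_force: [-3.3, 2.2, 5.0]
grip_width: 0.0538
```

```bash
python3 - <<'E'
from bench import r
from h import *
st(r)
g=r.grab_frame("scene"); crop(g,190,190,110,120,5,"pics/s8.png")
E
```

```text
t 16.75 tcp [ 0.552  -0.2713  0.0903] ydir [ 0. -0. -1.] jawyaw -63.94 w 0.0538 F [-3.26  2.15  5.01] q [ 0.6   0.56 -0.33  1.8   0.24  0.82 -0.96]
```

View pics/s8.png

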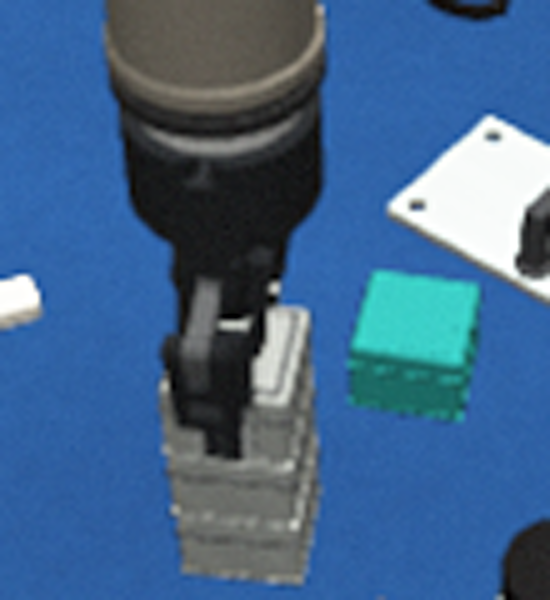

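The tin is seated with +5 N contact and the column looks aligned in the scene view. I'm releasing and rising.

send_rows:
  rows: "0 0 0 0 0 0; 0 0 0 0 0 0; 0 0 0 0 0 0; 0 0 0 0 0 0; 0 0 0 0 0 0; 0 0 .01 0 0 0; 0 0 .02 0 0 0; 0 0 .03 0 0 0; 0 0 .03 0 0 0; 0 0 .03 0 0 0; 0 0 .02 0 0 0; 0 0 0 0 0 0; 0 0 0 0 0 0"
  grip: 0.085

```text
clock: 18.1
tcp_pos: [0.5518, -0.2715, 0.2301]
orientation: [-0.455, 1.968, -1.969]
contact_force: [0.2, 0.8, -0.9]
grip_width: 0.085
```

```bash
python3 - <<'E'
from bench import r
from h import *
import pickle
st(r)
f=r.grab_frame("wrist"); crop(f,215,130,120,120,5,"pics/w9.png")
pickle.dump(f,open("w9.pkl","wb"))
g=r.grab_frame("scene"); crop(g,190,190,100,120,5,"pics/s9.png")
E
```

```text
t 18.1 tcp [ 0.5518 -0.2715  0.2301] ydir [ 0.001 -0.001 -1.   ] jawyaw -63.94 w 0.085 F [ 0.17  0.77 -0.92] q [ 0.63  0.41 -0.36  1.69  0.16  1.08 -0.9 ]
```

View pics/w9.png

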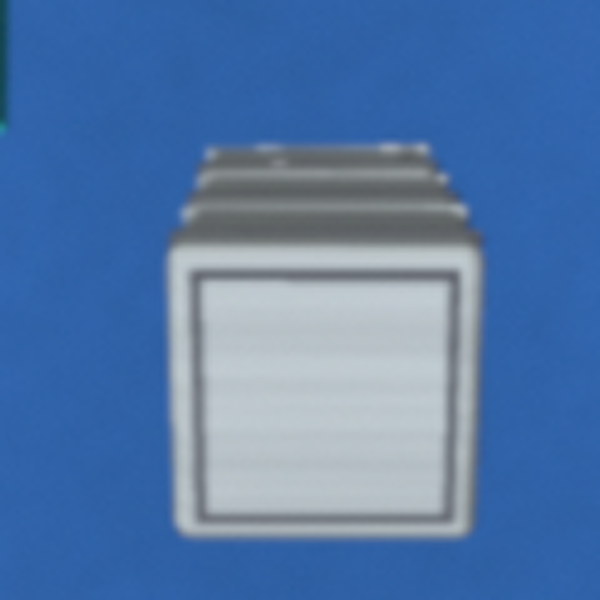

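View pics/s9.png

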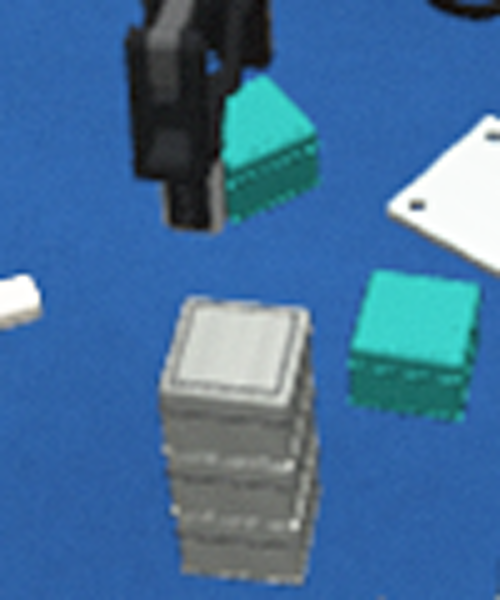

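send_rows:
  rows: ".0016 .0173 0 0 0 .0745; .0016 .0173 0 0 0 .0745; .0016 .0173 0 0 0 .0745; .0016 .0173 0 0 0 .0745; .0016 .0173 0 0 0 .0745; .0016 .0173 0 0 0 .0745; .0016 .0173 0 0 0 .0745; .0016 .0173 0 0 0 .0745; .0016 .0173 0 0 0 .0745; .0016 .0173 0 0 0 .0745; .0016 .0173 0 0 0 .0745; .0016 .0173 0 0 0 .0745; .0016 .0173 0 0 0 .0745; .0016 .0173 0 0 0 .0745; 0 0 0 0 0 0; 0 0 0 0 0 0; 0 0 0 0 0 0"

```text
clock: 19.9
tcp_pos: [0.5739, -0.0308, 0.229]
orientation: [-1.174, 1.265, -1.265]
contact_force: [-0.1, -0.5, -0.3]
grip_width: 0.0848
```

```bash
python3 - <<'E'
from bench import r
from h import *
import pickle
st(r)
f=r.grab_frame("wrist"); cv2.imwrite("pics/w10.png",f["pixels"][:,:,::-1])
t=r.grab_frame("top");crop(t,240,170,140,90,5.7,"pics/t10.png")
pickle.dump((f,t),open("w10.pkl","wb"))
E
```

```text
t 19.9 tcp [ 0.5739 -0.0308  0.229 ] ydir [-0.001 -0.001 -1.   ] jawyaw -4.36 w 0.0848 F [-0.14 -0.51 -0.27] q [ 0.46  0.39 -0.66  1.77  0.27  1.08 -0.36]
```

View pics/w10.png

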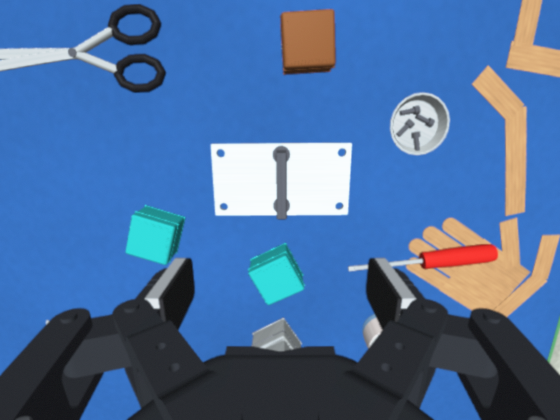

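```bash
cat >> h.py <<'E'
def whitequad(f,x0,y0,x1,y1,th=190):
    im=f["pixels"][y0:y1,x0:x1].astype(int); m=((im.min(2)>th)).astype(np.uint8)
    return m
E
python3 - <<'E'
from h import *
import pickle
f,t=pickle.load(open("w10.pkl","rb"))
crop(f,200,130,165,100,4.8,"pics/w10a.png")
im=f["pixels"];x0,y0=205,138
s=im[138:222,205:360].astype(int)
print(s[40,10:40:6],)
# hole blobs
big=cv2.resize(s.astype(np.uint8),None,fx=8,fy=8,interpolation=cv2.INTER_CUBIC)
m=(big[:,:,0]<150).astype(np.uint8)
n,l,stt,c=cv2.connectedComponentsWithStats(m)
H=[]
for i in range(1,n):
    if 500<stt[i,4]<8000:
        uv=(c[i]+.5)/8-.5+[x0,y0]; H.append(uv); print(stt[i],uv)
E
```

```text
[[248 253 254]
 [248 253 254]
 [248 253 254]
 [248 252 254]
 [248 252 254]]
[1065   85   62   62 3007] [341.48297722 151.95221566]
[  94   91   62   61 2941] [220.23880058 152.69370537]
[1046  517   58   52 2385] [338.83524633 205.42198637]
[ 122  522   58   52 2351] [223.4134145 206.0560134]
```

View pics/w10a.png

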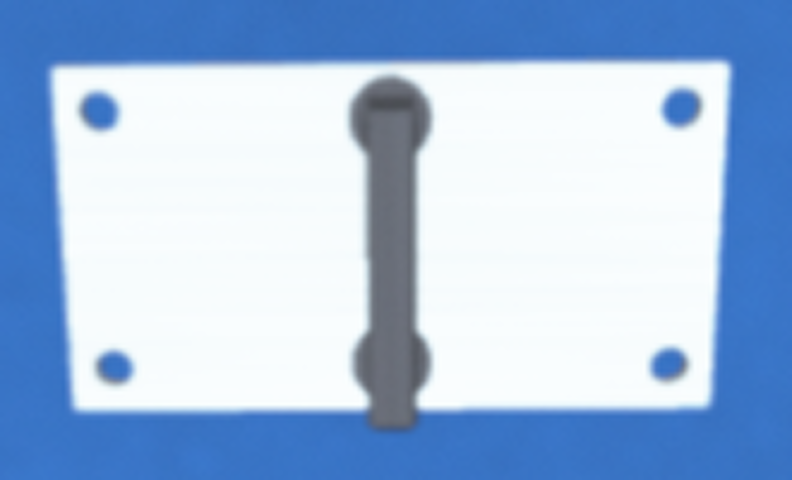

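```bash
python3 - <<'E'
from h import *
import pickle
f,t=pickle.load(open("w10.pkl","rb"))
H=[(220.2388,152.6937),(341.483,151.9522),(338.8352,205.422),(223.4134,206.056)]
rep(f,"holes",(np.array(H)+.5)*1-.5,.007,0,0,1)
rep(f,"plate",[(52,66),(730,63),(710,405),(74,408)],.007,200,130,4.8)
rep(f,"bar",[(368,101),(414,101),(416,428),(370,429)],.048,200,130,4.8)
E
```

```text
holes [ 0.5758 -0.0297  0.007 ] sides [0.1473 0.0675 0.1474 0.0675] ang [ -4. -94. 176.  86.]
plate [ 0.576  -0.0299  0.007 ] sides [0.1704 0.09   0.1707 0.0902] ang [ -4.1 -94.  176.   85.8]
bar [ 0.5762 -0.0289  0.048 ] sides [0.0103 0.0771 0.011  0.0773] ang [ -4.3 -93.6 177.   85.9]
```

send_rows:
  rows: ".002 .0013 -.02 0 0 .006; 0 0 -.03 0 0 0; 0 0 -.04 0 0 0; 0 0 -.04 0 0 0; 0 0 -.03 0 0 0; 0 0 -.02 0 0 0; 0 0 -.014 0 0 0; 0 0 -.01 0 0 0; 0 0 0 0 0 0; 0 0 0 0 0 0"

```text
clock: 21.0
tcp_pos: [0.5768, -0.028, 0.0263]
orientation: [-1.176, 1.258, -1.259]
contact_force: [0.2, -0.5, 0.7]
grip_width: 0.085
```

```bash
python3 - <<'E'
from bench import r
from h import *
import pickle
st(r)
f=r.grab_frame("wrist"); cv2.imwrite("pics/w11.png",f["pixels"][:,:,::-1])
g=r.grab_frame("scene"); crop(g,230,170,140,110,5,"pics/s11.png")
E
```

```text
t 21.0 tcp [ 0.5768 -0.028   0.0263] ydir [ 0.001 -0.    -1.   ] jawyaw -3.86 w 0.085 F [ 0.18 -0.48  0.73] q [ 0.34  0.65 -0.53  1.91  0.48  0.71 -0.54]
```

View pics/w11.png

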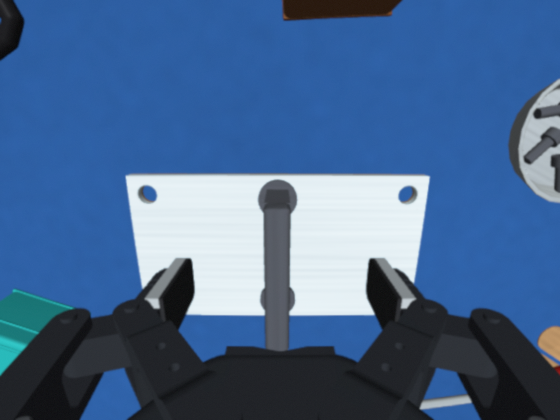

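View pics/s11.png

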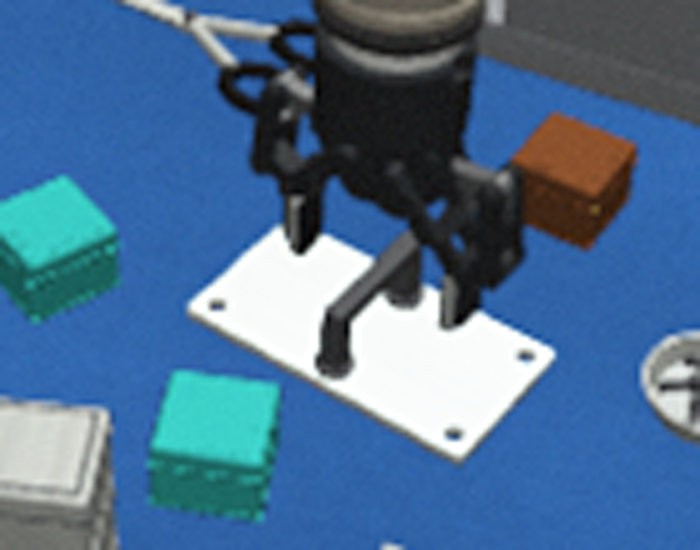

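The bar sits at u≈277, midway between the fingers. I'm trimming the position and closing firmly.

send_rows:
  rows: "0 -.0012 -.002 0 0 0; 0 0 0 0 0 0; 0 0 0 0 0 0; 0 0 0 0 0 0; 0 0 0 0 0 0; 0 0 0 0 0 0; 0 0 0 0 0 0; 0 0 0 0 0 0; 0 0 0 0 0 0; 0 0 0 0 0 0; 0 0 0 0 0 0; 0 0 0 0 0 0"
  grip: 0.0
  grip_force: 80

```text
clock: 22.3
tcp_pos: [0.5763, -0.0291, 0.0239]
orientation: [-1.177, 1.258, -1.259]
contact_force: [-2.0, -0.8, 5.2]
grip_width: 0.0101
```

```bash
python3 - <<'E'
from bench import r
from h import *
st(r)
g=r.grab_frame("scene"); crop(g,230,170,140,110,5,"pics/s12.png")
E
```

```text
t 22.3 tcp [ 0.5763 -0.0291  0.0239] ydir [ 0. -0. -1.] jawyaw -3.84 w 0.0101 F [-1.99 -0.76  5.24] q [ 0.34  0.65 -0.53  1.91  0.49  0.71 -0.54]
```

View pics/s12.png

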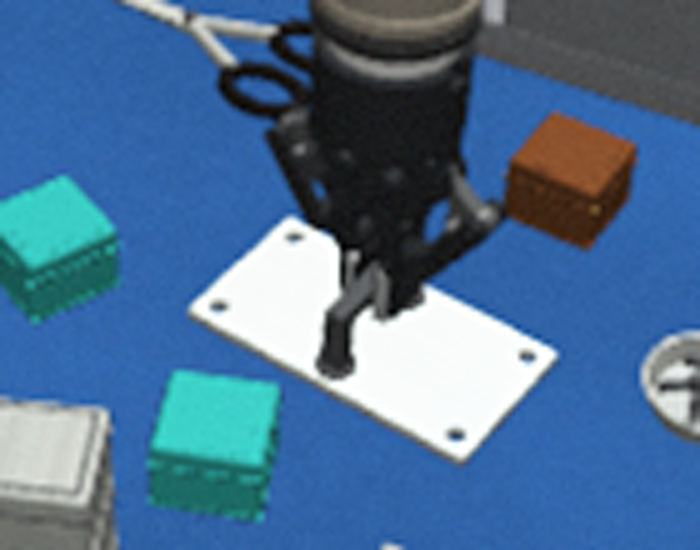

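send_rows:
  rows: "0 0 .005 0 0 0; 0 0 .015 0 0 0; 0 0 .03 0 0 0; 0 0 .035 0 0 0; 0 0 .035 0 0 0; 0 0 .03 0 0 0; 0 0 .025 0 0 0; 0 0 .015 0 0 0; .0024 .017 0 0 0 .0166; .0024 .017 0 0 0 .0166; .0024 .017 0 0 0 .0166; .0024 .017 0 0 0 .0166; .0024 .017 0 0 0 .0166; .0024 .017 0 0 0 .0166; .0024 .017 0 0 0 .0166; .0024 .017 0 0 0 .0166; .0024 .017 0 0 0 .0166; .0024 .017 0 0 0 .0166; 0 0 0 0 0 0; 0 0 0 0 0 0"

```text
clock: 24.35
tcp_pos: [0.6002, 0.1412, 0.2135]
orientation: [-1.255, 1.135, -1.135]
contact_force: [-0.4, -0.8, -2.9]
grip_width: 0.0107
```

send_rows:
  rows: "0 0 0 0 0 0; 0 0 0 0 0 0; 0 0 0 0 0 0"

```text
clock: 24.65
tcp_pos: [0.6003, 0.1399, 0.2136]
orientation: [-1.254, 1.137, -1.137]
contact_force: [-0.0, 1.1, -2.5]
grip_width: 0.0102
```

```bash
python3 - <<'E'
from bench import r
from h import *
import pickle
st(r)
f=r.grab_frame("wrist"); cv2.imwrite("pics/w13.png",f["pixels"][:,:,::-1])
g=r.grab_frame("scene"); cv2.imwrite("pics/s13.png",g["pixels"][:,:,::-1])
t=r.grab_frame("top"); cv2.imwrite("pics/t13.png",t["pixels"][:,:,::-1])
pickle.dump((f,g,t),open("w13.pkl","wb"))
E
```

```text
t 24.65 tcp [0.6003 0.1399 0.2136] ydir [ 0. -0. -1.] jawyaw 5.6 w 0.0102 F [-0.04  1.06 -2.46] q [ 0.19  0.49 -0.71  1.68  0.35  1.1  -0.52]
```

View pics/w13.png

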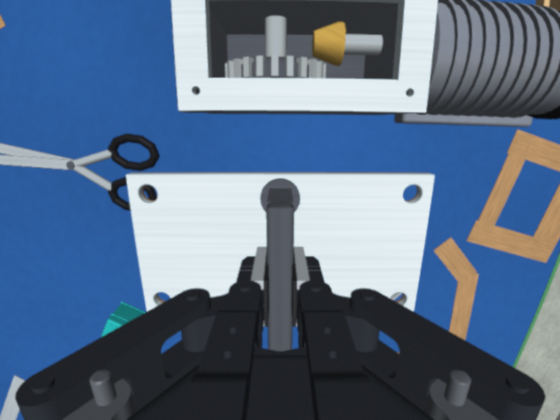

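View pics/s13.png

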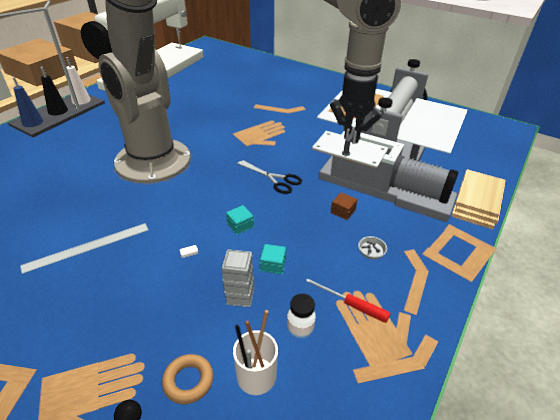

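View pics/t13.png

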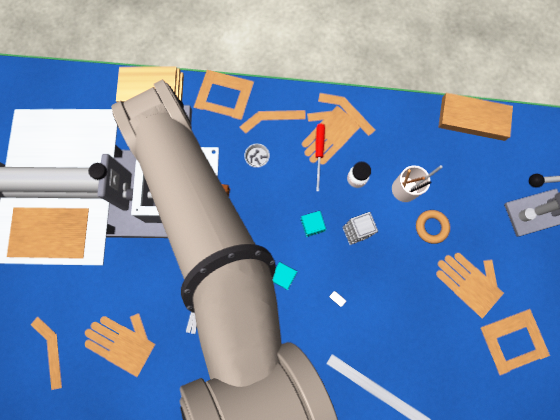

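```bash
python3 - <<'E'
from h import *
import pickle
f,g,t=pickle.load(open("w13.pkl","rb"))
crop(f,120,75,160,140,4.5,"pics/w13a.png");crop(f,290,75,160,140,4.5,"pics/w13b.png")
def cen(u,v,w,th,dark=True):
    s=cv2.resize(f["pixels"][v-w:v+w+1,u-w:u+w+1,0],None,fx=8,fy=8,interpolation=cv2.INTER_CUBIC)
    m=(s<th).astype(np.uint8); n,l,a,c=cv2.connectedComponentsWithStats(m)
    i=max(range(1,n),key=lambda i:(a[i,4] if a[i,0]>0 and a[i,1]>0 and a[i,0]+a[i,2]<s.shape[1] and a[i,1]+a[i,3]<s.shape[0] else 0)); print(a[i]); return (c[i]+.5)/8-.5+[u-w,v-w]
T=np.array([cen(196,90,8,150),cen(410,92,8,150)]); H=np.array([cen(148,193,16,150),cen(412,193,16,150)])
print(T,H)
P=onplane(f,T,.14);print(P);d=P[1]-P[0];a=np.arctan2(d[1],d[0]);print(np.linalg.norm(d[:2]),np.degrees(a))
n=np.array([-np.sin(a),np.cos(a)]); print("case centre",P.mean(0)[:2]+n*.034)
Q=onplane(f,H,.1967);print(Q);d=Q[1]-Q[0];a=np.arctan2(d[1],d[0]);print(np.linalg.norm(d[:2]),np.degrees(a))
n=np.array([-np.sin(a),np.cos(a)]); print("cover centre",Q.mean(0)[:2]-n*.034)
E
```

```text
[  32   35   64   66 3254]
[  33   36   62   62 2954]
[   52    59   153   140 17026]
[   55    60   154   140 17026]
[[195.55723725  89.93600184]
 [409.48569736  91.95256432]] [[147.64329555 192.80119376]
 [411.99597674 192.93059879]]
[[0.53441112 0.226127   0.14      ]
 [0.68112824 0.23980788 0.14      ]]
0.14735358619737024 5.32723451939856
case centre [0.60461299 0.26682058]
[[0.52465721 0.16593247 0.1967    ]
 [0.67081039 0.18031553 0.1967    ]]
0.14685919539489534 5.620430608577539
cover centre [0.60106369 0.13928745]
```

View pics/w13a.png

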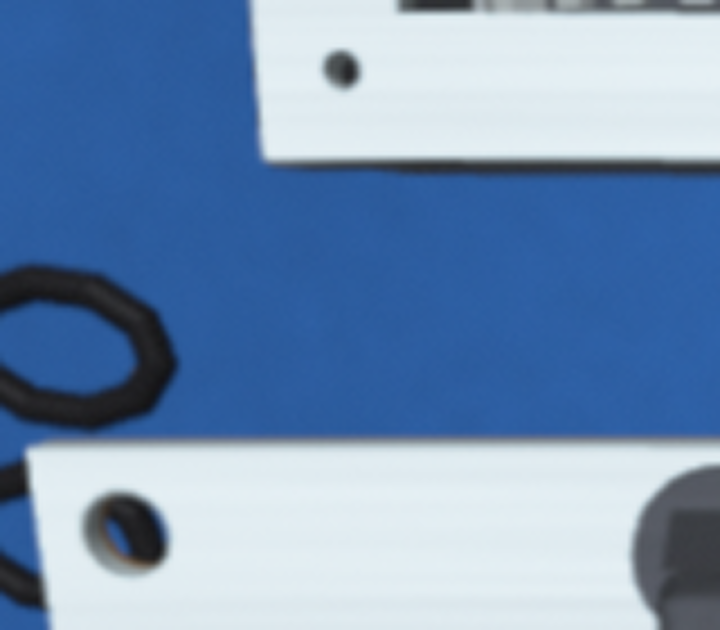

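View pics/w13b.png

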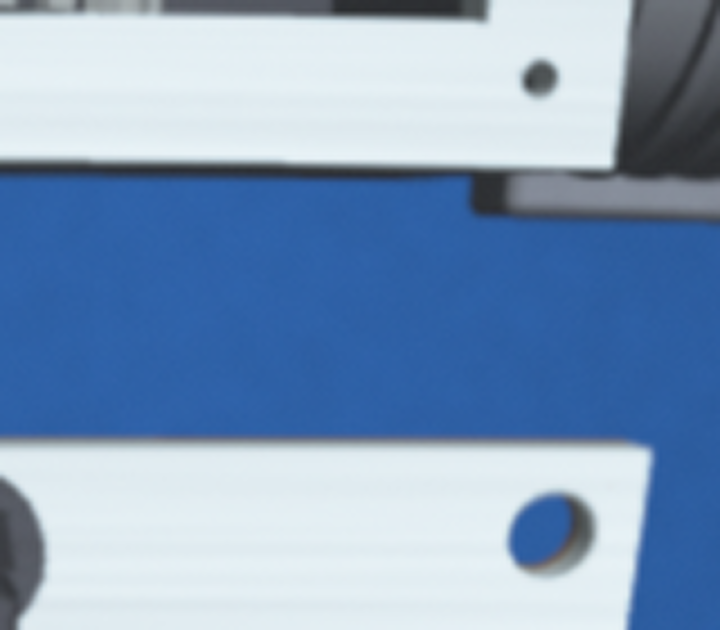

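send_rows:
  rows: ".0004 .008 0 0 0 -.001; .0004 .013 0 0 0 -.001; .0004 .015 0 0 0 -.001; .0004 .015 0 0 0 -.001; .0004 .015 0 0 0 -.001; .0004 .015 0 0 0 0; .0004 .015 0 0 0 0; .0004 .013 0 0 0 0; .0004 .011 0 0 0 0; 0 .0075 0 0 0 0; 0 0 0 0 0 0; 0 0 0 0 0 0; 0 0 -.01 0 0 0; 0 0 -.008 0 0 0; 0 0 0 0 0 0; 0 0 0 0 0 0"

```text
clock: 26.4
tcp_pos: [0.6036, 0.2678, 0.195]
orientation: [-1.253, 1.14, -1.14]
contact_force: [0.3, -0.5, -3.2]
grip_width: 0.0105
```

```bash
python3 - <<'E'
from bench import r
from h import *
import pickle
st(r)
f=r.grab_frame("wrist"); cv2.imwrite("pics/w14.png",f["pixels"][:,:,::-1])
g=r.grab_frame("scene"); crop(g,300,80,150,120,5,"pics/s14.png")
pickle.dump((f,g),open("w14.pkl","wb"))
E
```

```text
t 26.4 tcp [0.6036 0.2678 0.195 ] ydir [-0.001 -0.    -1.   ] jawyaw 5.36 w 0.0105 F [ 0.29 -0.46 -3.16] q [-0.03  0.58 -0.7   1.59  0.4   1.12 -0.73]
```

View pics/w14.png

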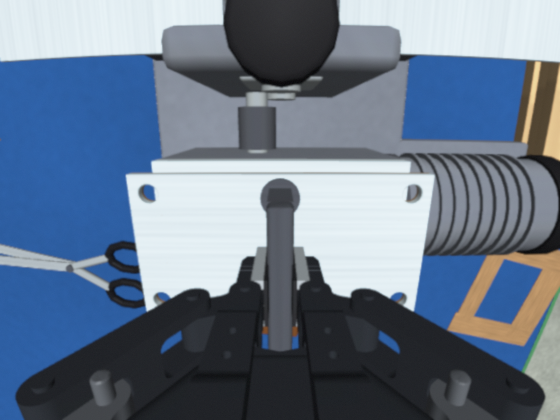

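View pics/s14.png

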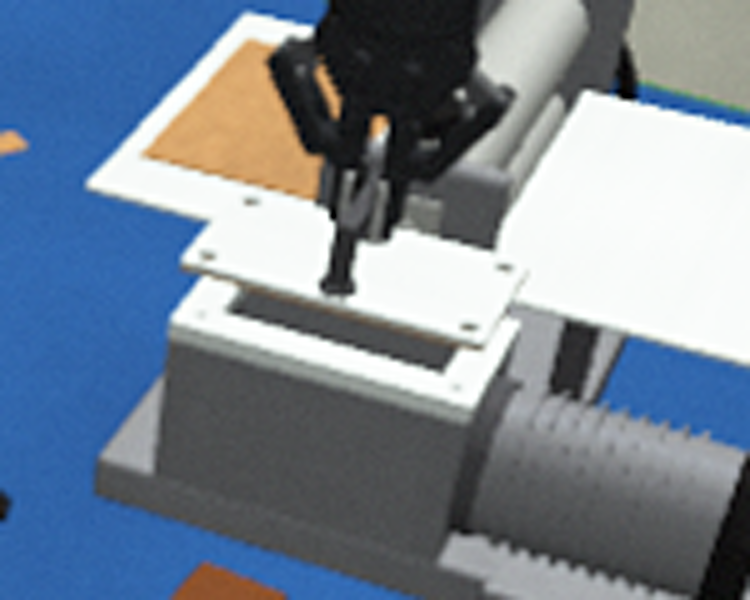

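send_rows:
  rows: ".0007 -.0005 -.006 0 0 0; 0 0 -.006 0 0 0; 0 0 -.004 0 0 0; 0 0 -.003 0 0 0; 0 0 -.002 0 0 0; 0 0 0 0 0 0; 0 0 0 0 0 0; 0 0 0 0 0 0; 0 0 0 0 0 0"

```text
clock: 27.4
tcp_pos: [0.6046, 0.2679, 0.1748]
orientation: [-1.252, 1.14, -1.14]
contact_force: [0.4, -0.4, -2.3]
grip_width: 0.0104
```

```bash
python3 - <<'E'
from bench import r
from h import *
import pickle
st(r)
f=r.grab_frame("wrist"); cv2.imwrite("pics/w15.png",f["pixels"][:,:,::-1])
g=r.grab_frame("scene"); crop(g,325,115,85,60,9,"pics/s15.png")
pickle.dump((f,g),open("w15.pkl","wb"))
crop(f,120,160,110,80,6,"pics/w15a.png")
E
```

```text
t 27.4 tcp [0.6046 0.2679 0.1748] ydir [ 0.  0. -1.] jawyaw 5.38 w 0.0104 F [ 0.39 -0.39 -2.35] q [-0.04  0.6  -0.69  1.61  0.42  1.08 -0.74]
```

View pics/s15.png

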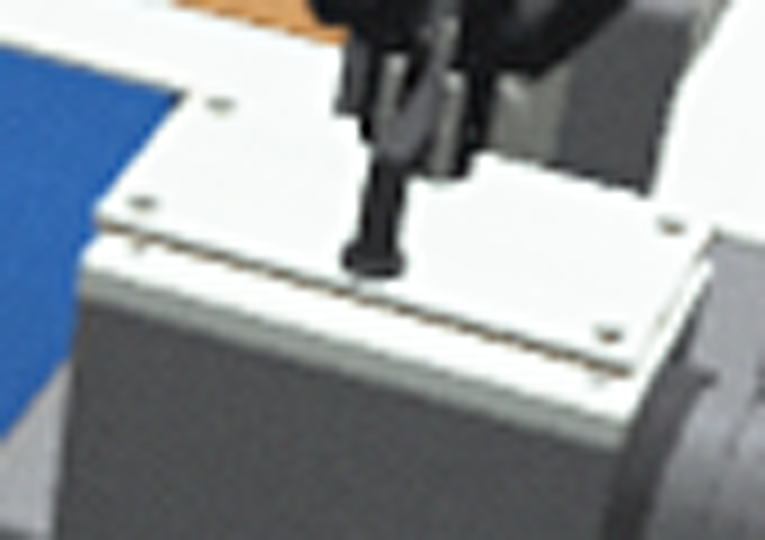

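View pics/w15.png

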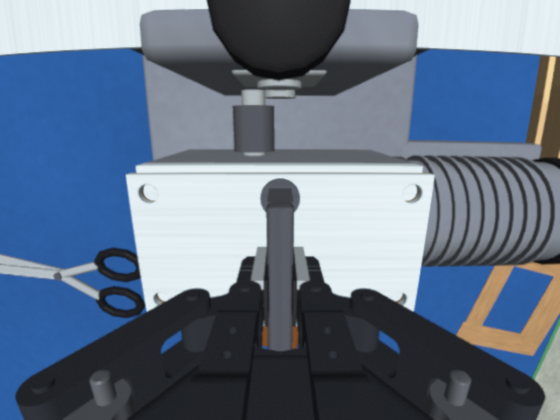

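```bash
python3 - <<'E'
from h import *
import pickle
f,g=pickle.load(open("w15.pkl","rb"))
q=lambda p,z:onplane(g,(np.array(p,float)+.5)/9-.5+np.array([325,115]),z)
T=q([(140,246),(600,380)],.14); H=q([(142,203),(610,334),(220,104),(673,226)],.1579)
print("thr",T);print("holes",H, "centre",H.mean(0))
print("diff",H[:2]-T)
crop(f,115,145,80,70,8,"pics/w15a.png");crop(f,375,145,80,70,8,"pics/w15b.png");crop(g,325,125,40,35,18,"pics/s15a.png");crop(g,380,140,40,30,18,"pics/s15b.png")
E
```

```text
thr [[0.535777   0.23182469 0.14      ]
 [0.6838339  0.24392669 0.14      ]]
holes [[0.53629998 0.22776203 0.1579    ]
 [0.68426413 0.24160121 0.1579    ]
 [0.5300162  0.29557042 0.1579    ]
 [0.67801607 0.30922806 0.1579    ]] centre [0.60714909 0.26854043 0.1579    ]
diff [[ 0.00052298 -0.00406266  0.0179    ]
 [ 0.00043023 -0.00232548  0.0179    ]]
```

View pics/w15a.png

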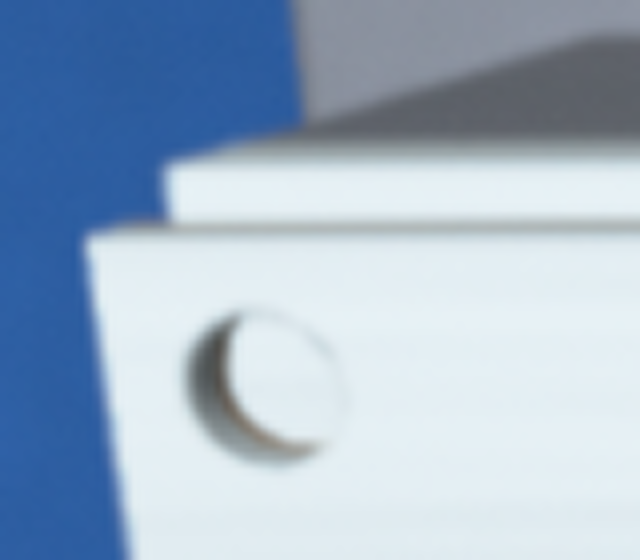

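View pics/w15b.png

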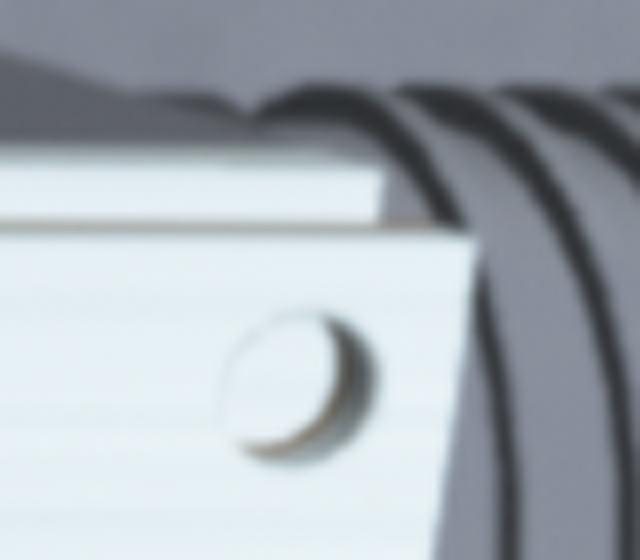

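View pics/s15a.png

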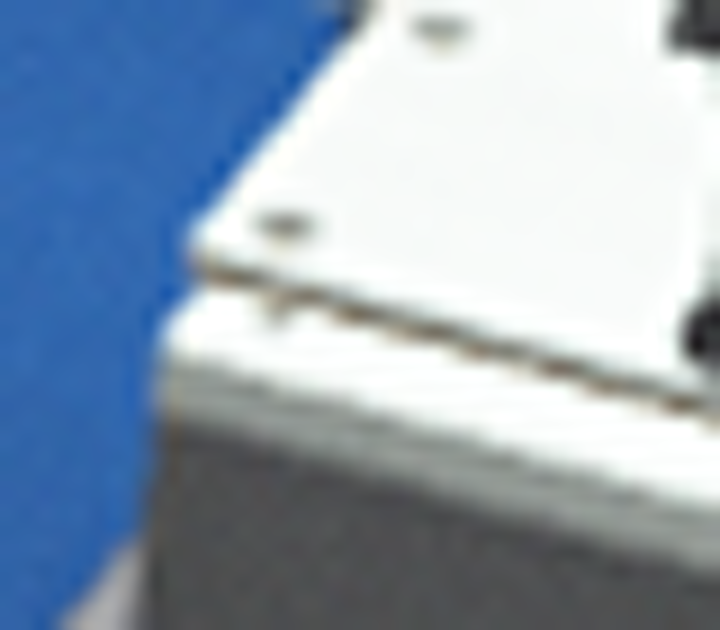

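View pics/s15b.png

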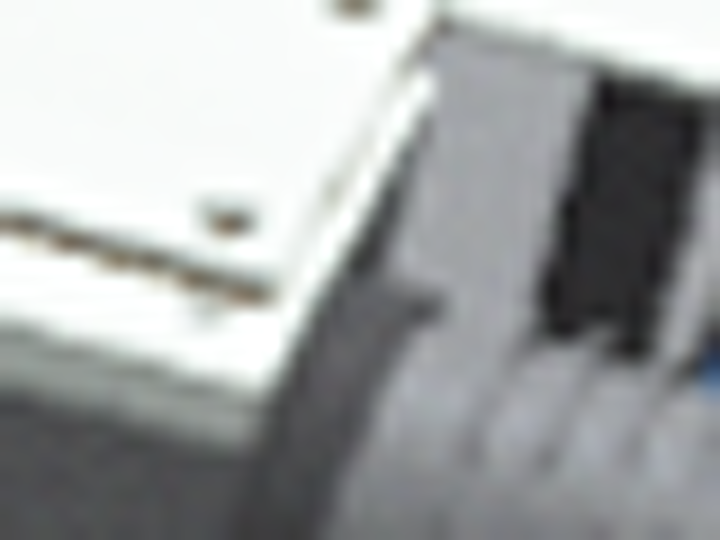

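```bash
python3 - <<'E'
from h import *
import pickle
f,g=pickle.load(open("w15.pkl","rb"))
def c(F,p,x0,y0,s,z): return onplane(F,[(np.array(p,float)+.5)/s-.5+np.array([x0,y0])],z)[0]
n=np.array([-np.sin(np.radians(5.35)),np.cos(np.radians(5.35))])
rl=c(f,(163,165),115,145,8,.14); rr=c(f,(386,170),375,145,8,.14)
pl=c(f,(85,238),115,145,8,.1579); pr=c(f,(478,238),375,145,8,.1579)
for nm,a,b,k in(("wrist rim",rl,rr,-.047),("wrist plate",pl,pr,-.045)): print(nm,np.linalg.norm((b-a)[:2]),np.degrees(np.arctan2(*(b-a)[1::-1])),"centre",((a+b)/2)[:2]+n*k)
hl=c(f,(265,386),115,145,8,.1579);hr=c(f,(299,388),375,145,8,.1579)
print("wrist holes",np.linalg.norm((hr-hl)[:2]),((hl+hr)/2)[:2]-n*.034)
rl=c(g,(162,345),325,125,18,.14); rr=c(g,(262,392),380,140,18,.14)
pl=c(g,(190,253),325,125,18,.1579); pr=c(g,(275,284),380,140,18,.1579)
for nm,a,b,k in(("scene rim",rl,rr,.047),("scene plate",pl,pr,.045)): print(nm,np.linalg.norm((b-a)[:2]),np.degrees(np.arctan2(*(b-a)[1::-1])),"centre",((a+b)/2)[:2]+n*k)
# full scene threads from earlier frame (f0, unobstructed)
f0,g0=pickle.load(open("f0.pkl","rb")); f13,g13,t13=pickle.load(open("w13.pkl","rb"))
crop(g0,320,120,95,75,8,"pics/g0case.png"); f14,g14=pickle.load(open("w14.pkl","rb")); 
E
```

```text
wrist rim 0.17390467385363276 5.301213911979714 centre [0.6047712  0.26697625]
wrist plate 0.16957515282857907 5.429945530884085 centre [0.60532707 0.26677185]
wrist holes 0.14687152095608957 [0.60534745 0.26724212]
scene rim 0.1741457173053893 5.00991073739683 centre [0.60708292 0.26733935]
scene plate 0.16924152004954954 5.567425616950991 centre [0.60774302 0.2656181 ]
```

View pics/g0case.png

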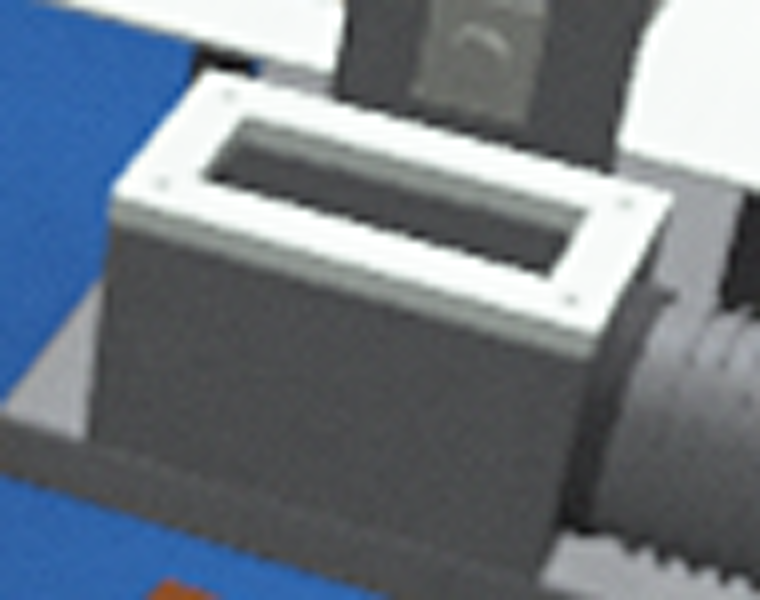

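```bash
python3 - <<'E'
from h import *
import pickle
from bench import r
f0,g0=pickle.load(open("f0.pkl","rb"))
rep(g0,"thr scene",[(230,95),(626,203),(571,299),(163,183)],.14,320,120,8)
st(r)
g=r.grab_frame("scene"); rep(g,"holes",[(220,104),(673,226),(610,334),(142,203)],.1579,325,115,9)
E
```

```text
thr scene [0.6068 0.2694 0.14  ] sides [0.1477 0.0674 0.1475 0.0673] ang [   5.4  -84.6 -174.6   95.6]
t 27.5 tcp [0.6045 0.2679 0.1748] ydir [ 0.  0. -1.] jawyaw 5.38 w 0.0103 F [ 0.18 -0.12 -3.21] q [-0.04  0.6  -0.69  1.61  0.42  1.08 -0.74]
holes [0.6071 0.2685 0.1579] sides [0.1486 0.0679 0.1486 0.0681] ang [   5.3  -84.7 -174.7   95.3]
```

send_rows:
  rows: "-.0004 .0003 -.0008 0 0 0; 0 0 0 0 0 0; 0 0 0 0 0 0; 0 0 0 0 0 0; 0 0 0 0 0 0; 0 0 0 0 0 0"

```text
clock: 28.15
tcp_pos: [0.6041, 0.2681, 0.1738]
orientation: [-1.252, 1.14, -1.14]
contact_force: [0.4, 0.3, -2.4]
grip_width: 0.0105
```

```bash
python3 - <<'E'
from bench import r
from h import *
st(r)
g=r.grab_frame("scene"); cv2.imwrite("pics/s16.png",g["pixels"][:,:,::-1])
E
```

```text
t 28.15 tcp [0.6041 0.2681 0.1738] ydir [ 0.  0. -1.] jawyaw 5.38 w 0.0105 F [ 0.4   0.27 -2.36] q [-0.04  0.6  -0.69  1.61  0.42  1.08 -0.75]
```

View pics/s16.png

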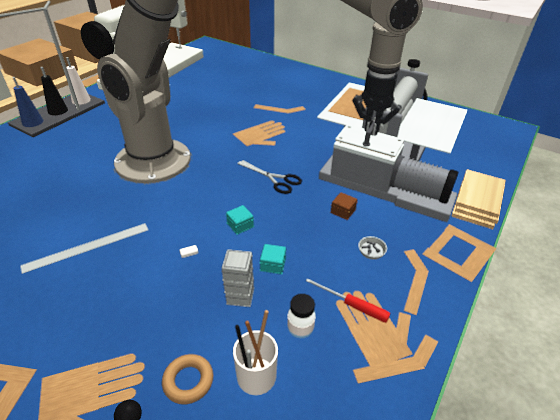

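The scene view shows the column standing at (238,278) and the cover held over the case at (368,143). The other things on the table are where they were.

```bash
python3 -c "
from bench import r
print(r.hand_in())"
```

```text
the job is handed in; nothing more can be done
None
```

I stacked both weight tins squarely on the third tin. I then lifted the cover by its handle, and the arm is holding it level over the gear case with its holes in line with the threads. I handed the job in at about 28 s of the 72 s allowed.

- **Tin column:** it looked square and upright in the wrist and scene views. The first stacked tin measured within about 1–2 mm of the bottom tin. The top one I judged by eye only.
- **Hole alignment:** just before a last nudge of 0.5 mm or less, the cover's holes sat about 0.6 mm from the threads in the wrist view and about 1 mm in the scene view. The turn agreed to about 0.1°.
- **Height:** the gap works out at about 10 mm, using the given 140 mm rim height and the tool height when I gripped the handle. I did not measure the gap directly.
- **Level and contact:** the tool points straight down and the spacing of the four holes fits a level plate, though that would only show a tilt of about 0.6° or more. The only force on the tool is the cover's weight, so it is not touching the press.
- **Disagreements:** the cameras differ by 2–3 mm in absolute position, so I aligned the cover by comparing features within one picture. One scene reading put the holes 2–4 mm off the threads. I set it aside because the cover half hid those threads, and comparing with the unobstructed first picture gave about 1 mm.
- **Other things on the table:** none had moved as far as the last scene picture shows.

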